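# Proof-pull module carriers and hang them on the test rail

## Task

Proof the module carriers on the bench one at a time, in the order red, white, yellow (one may be missing): hook the carrier over the bar of the pull gauge, draw it out until the red index stands at the green marker, hold it there for two seconds without overpulling, and ease it gently back home. Then hook that carrier onto the open end of the rail, slide it along to the mark of its own colour and let go, before starting on the next one. Leave the other things on the bench alone.

Things in the scene. Friction and masses are not known exactly. Their poses are not given: they have to be found in the camera images.
- red_carrier: red C-shaped carrier, 0.25 kg, standing on its foot; None if absent. Origin: underside, below the middle of the red upright; the hook is on its +x side; z up. Upright x -20..20, y -15..15, z 6..92 mm: grip across y, about 72 mm up. Foot plate x -26..78, y -25..25, 6 mm thick; on it a black module box x 24..76, y -23..23, top at 28 mm. Centre of mass at x = 19 mm
- red_hook (a point): seat of the red hook, at (28, 0, 84) mm of the carrier: it rests on the bar. Hook arm x 20..44, z 84..92 mm; lip x 36..44, z 64..84; both 40 mm wide (y) from x = 24: a channel 16 mm wide, 20 deep, open below. Throat between lip and module box 36 mm high, open to +x: move the carrier along +x with its seat about 32 mm above the bar's top, until the seat is over the bar, then lower
- white_carrier: white C-shaped carrier, 0.25 kg, standing on its foot; None if absent. Origin: underside, below the middle of the white upright; the hook is on its +x side; z up. Upright x -20..20, y -15..15, z 6..92 mm: grip across y, about 72 mm up. Foot plate x -26..78, y -25..25, 6 mm thick; on it a black module box x 24..76, y -23..23, top at 28 mm. Centre of mass at x = 19 mm
- white_hook (a point): seat of the white hook, at (28, 0, 84) mm of the carrier: it rests on the bar. Hook arm x 20..44, z 84..92 mm; lip x 36..44, z 64..84; both 40 mm wide (y) from x = 24: a channel 16 mm wide, 20 deep, open below. Throat between lip and module box 36 mm high, open to +x: move the carrier along +x with its seat about 32 mm above the bar's top, until the seat is over the bar, then lower
- yellow_carrier: yellow C-shaped carrier, 0.25 kg, standing on its foot; None if absent. Origin: underside, below the middle of the yellow upright; the hook is on its +x side; z up. Upright x -20..20, y -15..15, z 6..92 mm: grip across y, about 72 mm up. Foot plate x -26..78, y -25..25, 6 mm thick; on it a black module box x 24..76, y -23..23, top at 28 mm. Centre of mass at x = 19 mm
- yellow_hook (a point): seat of the yellow hook, at (28, 0, 84) mm of the carrier: it rests on the bar. Hook arm x 20..44, z 84..92 mm; lip x 36..44, z 64..84; both 40 mm wide (y) from x = 24: a channel 16 mm wide, 20 deep, open below. Throat between lip and module box 36 mm high, open to +x: move the carrier along +x with its seat about 32 mm above the bar's top, until the seat is over the bar, then lower
- rail: hanging rail, fixed; origin on the table under the middle of the bar; own y along the bar, own +x away from the robot. Aluminium flat bar y -210..210, x -5..5, z 118..130 mm, posts under both ends (y -204, 204), free space below otherwise. Hooks go on from the -x side at the open end (y about -130) only, then slide along +y
- keeper (a point): middle of the keeper strip's underside, rail axes. The strip (rail x 12..29, y -75..210, z 144..150 mm) runs above and behind the marked part of the bar, so hooks cannot be put on or lifted off there; a hung hook's lip slides along beneath it with 6 mm to spare above. A post at rail x = 73, y = -55 mm carries it
- steady (a point): middle of the steady rod, rail axes: a level round rod of 12 mm diameter, along the rail at x = 60, z = 50 mm, y -60..210, behind and below the bar; the ends of the hung carriers' feet (4 mm short of it when upright) lean on it lightly, a few degrees
- rail_load (a point): middle of the rail's open end, on top of the bar, at rail (0, -130, 130) mm: hooks go on here; rail axes
- mark_red (a point): red mark, the farthest from the open end, on top of the bar at (0, 170, 130) mm; also a red patch on the keeper strip; rail axes
- mark_white (a point): white mark, on top of the bar at (0, 80, 130) mm; also a white patch on the keeper strip; rail axes
- mark_yellow (a point): yellow mark, on top of the bar at (0, -10, 130) mm, the nearest to the open end; also a yellow patch on the keeper strip; rail axes
- gauge: sprung pull gauge, fixed to the table; origin on the table under the middle of its bar at rest; the bar is pulled along the gauge's own -x (towards the robot). Grey housing at x +100 to +240, base plate 12 mm thick; a white scale strip runs along x at y = -78, z 122 to 132, from x -100 to +100 on the bar's right, with a post at x = -95
- gauge_slide (a joint): travel of the gauge's bar in m: 0 at rest, grows as it is pulled out, at most 0.085; the spring takes about 0.7 N at rest and 130 N per metre more, and draws the bar back fast if it is let go
- gauge_bar (a point): middle of the gauge's bar, on its top, 130 mm above the table; gauge axes. The steel bar lies along y, 10 mm wide and 12 mm tall, free for 80 mm between two side arms (y +-40 to +-50) which run back along +x into the housing; free space below it down to the base plate (12 mm)
- gauge_index (a point): tip of the red index that rides with the bar, beside the scale, in line with the bar (same x); gauge axes
- marker_line (a point): line of the green marker clip (5 mm thick, 14 mm tall) on the scale, at its foot; fixed during a run but elsewhere in each; gauge axes. The pull is right when gauge_index and this have the same x along the gauge
- button_board: black button board 100 x 120 x 12 mm, bystander, leave alone; origin at the centre of its underside
- screwdriver: screwdriver, 190 mm, bystander, leave alone; origin at the centre of its underside
- mug: white mug, 80 mm wide, 90 mm tall, bystander, leave alone; origin at the centre of its underside
- tape_roll: yellow tape roll, 90 mm across, 24 mm tall, bystander, leave alone; origin at the centre of its underside
- plug_tray: blue open tray 120 x 160 x 40 mm, bystander, leave alone; origin at the centre of its underside
- meter: yellow multimeter 150 x 75 x 35 mm, bystander, leave alone; origin at the centre of its underside
There are look-alikes about, which are no part of the job. Leave any pink look-alike of the white_carrier alone.

How it is judged:
By the outcome, as a careful person would: the job done as asked, in the order asked, and still so for the second after the job is handed in, with the robot touching nothing.
Of red_carrier, white_carrier, yellow_carrier only 2 to 3 are there at a start; the rules pass over those that are not, and their reading is None.
At some moment in a run one of red_carrier, white_carrier, yellow_carrier may be knocked a few centimetres aside while the robot is not near it.
It also fails if it takes over 210 s, if anything falls off the work surface, if the arm or the gripper's body presses on something with over 40 N, if the wrist force passes 120 N, or if a joint passes its speed limit or range.

## Robot

A 7-joint arm with a two-finger parallel gripper is mounted at the origin on the work surface. World frame = base frame: x ahead of the robot, y to its left, z up, the work surface at z = 0. Lengths are in m, angles in rad, forces in N, time in s.
With the tool pointing down it reaches from about 0.4 to 0.85 m from the base axis. Payload 10.4 kg.
Tool frame: the origin (TCP) lies midway between the tips of the shut fingers; the grasp point (between the pads) lies 19 mm behind it; z points along the fingers, y is the line along which they close (so a half turn about z gives the same grasp; the last joint's range is limited). The gripper opens to 87 mm and grips with 3 to 60 N. Pads are 19 mm wide; open, the fingers measure 117 mm over their backs; the gripper's body (75 mm by 190 mm) begins 51 mm behind the grasp point.
Start: joints at [-1.289, 0.332, -0.065, 1.46, 0.022, 1.35, -0.088], TCP at [0.188, 0.596, 0.223] pointing down, gripper open.
Joint ranges: [-2.6, 2.6], [-0.5, 2.12], [-1.47, 1.34], [0.16, 2.42], [-1.27, 4.41], [0.06, 2.06], [-2.6, 2.6]. Speed limits (rad/s): [2.22, 2.22, 2.79, 2.79, 3.14, 3.14, 3.14].

## Interface

Orientations are given as a rotation vector (axis times angle).
In Python, from workcell import monitor, vision, arm gives the robot as it stands.
- The arm moves only by the tool drive_tool, never from a script. Its argument "targets" is a list of rows, each an object of numbers: "tx", "ty", "tz": the shift along the world's x, y, z in cm; "rx", "ry", "rz": the turn, a rotation vector about the world's x, y, z in degrees; "claw": the opening, from -1 (shut) to 1 (fully open), so that 0 is half open. A call has 1 to 20 rows; each row is the pose to reach, as a shift and turn from the pose commanded when the call began; what a row does not reach only later rows make up. A row lasts 1/8 s, in which the tool goes at most 62.5 mm and 10.7 degrees, less where a joint would pass 70% of its speed; a pose out of reach is approached as far as the arm can. A call with a gripper value outside its range is refused whole. The fingers move at their own pace and stop on an object; "newtons" is the grip in N (left out, the last holds). Time passes only in rows, so rows that repeat a pose let the fingers close. It gives the time, the measured TCP pose, the force, the opening and the grip force at its end, in the units of the state.
- monitor.state(): the state, without advancing time (a new reading comes with each control period).
- vision.camera(name): name is "scene" or "top"; returns a dict with "pixels" (384x512x3 uint8, red, green, blue), "mtx" (3x3 intrinsics, pixels), "R" (3x3) and "t" (3): a world point X has camera coordinates R X + t. Camera axes: x right, y down, z forward; pixel columns grow to the right and rows downward; lengths in m; the calibration is good to about 2 mm. A picture is of the moment at which its call begins. There is no depth.
- arm.close_job(): hands the job in; it is judged then, once.
The state is a dict: "time_s": time; "joint_positions": joint angles; "dq": joint speeds; "tau": joint torques, N m; "ee_pos": TCP position; "eef_rot": TCP orientation; "contact_force": force on the tool from outside, world axes, zero at the start; "ft_torque": the same for the moment, N m; "opening": finger opening in m; "grip_force": force on a finger pad.
Only numpy, scipy, OpenCV 4.12 (cv2) and the standard library are available. Lean on these libraries where they do the work, as an engineer would, in place of code of your own. Each camera call takes 0.05 s, during which the arm holds its last target. There are 200 camera calls.

## Working session

There is one attempt and no reset: what is moved stays moved. The work goes in short steps, Python scripts to look and compute and a tool call to move; the robot and the scene stay as the last step left them, time stands still between calls to the robot, and variables do not carry over. Pictures are saved under pics/ and viewed, at most 15 in all, crops included, and the job is handed in when it is done.

Besides the shell and the picture viewer there is one more tool, called after "Emit:" as name([rows], argument=value, ...), one row to a line, values as JSON. drive_tool: Moves the arm, as the interface text tells. Its arguments: {"type":"object","properties":{"targets":{"type":"array","items":{"type":"object","properties":{"tx":{"type":"number"},"ty":{"type":"number"},"tz":{"type":"number"},"rx":{"type":"number"},"ry":{"type":"number"},"rz":{"type":"number"},"claw":{"type":"number"}}}},"newtons":{"type":"number"}},"required":["targets"]}

```bash
mkdir -p pics
cat > h.py <<'E'
import numpy as np, cv2
from workcell import monitor, vision, arm
def shot(n,name=None):
    c=vision.camera(n)
    c={k:np.array(v) for k,v in c.items()}
    if name: cv2.imwrite('pics/'+name+'.png',c['pixels'][:,:,::-1]); np.savez('pics/'+name+'.npz',**c)
    return c
def ray(c,u,v):
    d=c['R'].T@np.linalg.solve(c['mtx'],[u,v,1.]); return -c['R'].T@c['t'],d
def onz(c,u,v,z):
    o,d=ray(c,u,v); return o+d*(z-o[2])/d[2]
def proj(c,X):
    p=c['mtx']@(c['R']@np.asarray(X,float)+c['t']); return p[:2]/p[2]
def tri(c1,p1,c2,p2):
    o1,d1=ray(c1,*p1);o2,d2=ray(c2,*p2)
    s=np.linalg.lstsq(np.c_[d1,-d2],o2-o1,rcond=None)[0]
    a=o1+d1*s[0];b=o2+d2*s[1]; return (a+b)/2,np.linalg.norm(a-b)
E
python3 - <<'E'
from h import *
for n in('scene','top'):
    c=shot(n,n+'0'); print(n,c['mtx'].tolist(),(-c['R'].T@c['t']).round(3),c['R'].round(3).tolist())
    im=cv2.resize(c['pixels'][:,:,::-1],(800,600),interpolation=cv2.INTER_CUBIC); cv2.imwrite(f'pics/{n}0b.png',im)
print(monitor.state())
E
```

```text
scene [[369.7008644644614, 0.0, 258.8295520443704], [0.0, 369.7008644644614, 191.8694809799456], [0.0, 0.0, 1.0]] [ 1.149 -0.077  0.948] [[0.16, 0.987, 0.002], [0.786, -0.126, -0.606], [-0.598, 0.098, -0.796]]
top [[458.2923318131823, 0.0, 254.30112291149882], [0.0, 458.2923318131823, 187.19267184272672], [0.0, 0.0, 1.0]] [0.27  0.016 1.476] [[-0.021, -1.0, 0.002], [-0.986, 0.021, -0.168], [0.168, -0.005, -0.986]]
{'time_s': 0.1, 'joint_positions': array([-1.28861769,  0.33280865, -0.06471368,  1.46084401,  0.02159124,
        1.34987079, -0.08850005]), 'dq': array([-0.00011512, -0.00056053, -0.00086362, -0.00270924, -0.00036231,
        0.00029028,  0.00069444]), 'tau': array([ 1.34620415e-03, -6.24541426e+01,  2.45602144e-02, -3.90716600e+01,
       -6.14948873e-02,  3.66137666e-02,  6.05639980e-05]), 'ee_pos': array([0.18744322, 0.59588203, 0.22183989]), 'eef_rot': array([-4.76825587e-01, -3.10504681e+00,  1.92732696e-03]), 'contact_force': array([-0.11253319,  0.29120853,  0.23573858]), 'ft_torque': array([ 0.00382185, -0.01531342, -0.02077325]), 'grip_force': 0.0, 'opening': 0.08728085184150981}
```

View pics/scene0b.png

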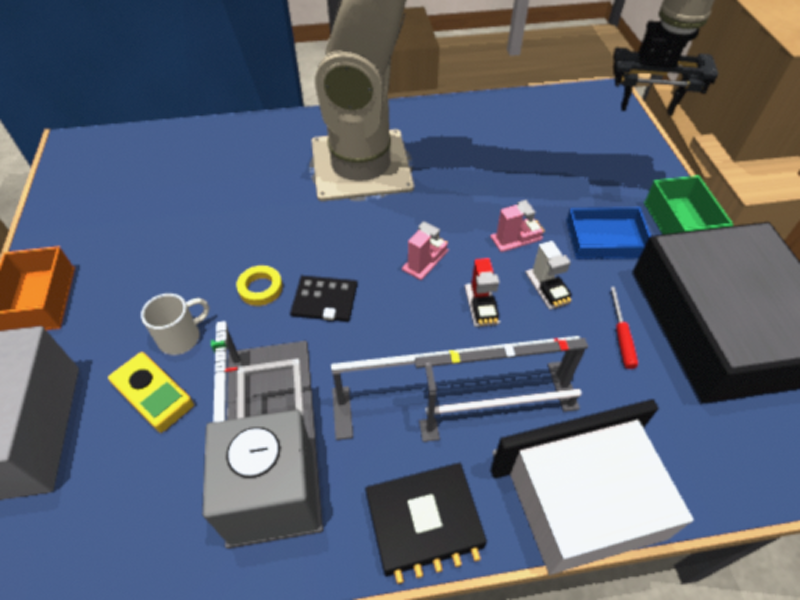

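View pics/top0b.png

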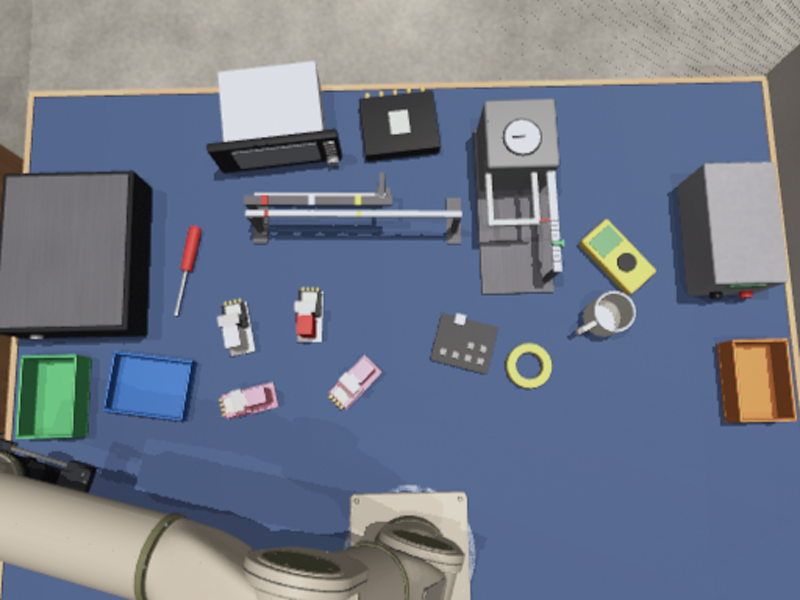

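The scene view shows the red carrier at (483,290), the white one at (550,270), two pink look-alikes at (425,250) and (515,225), and no yellow carrier. White things that could be confused are the mug (170,325) and the white box (600,490). Yellow things are the tape roll (258,285) and the meter (150,390). Other red things are the screwdriver (627,345) and the rail patch (562,345). Next, a close crop to check the choice.

Run:
```python
from h import *
t=cv2.imread('pics/top0.png'); s=cv2.imread('pics/scene0.png')
a=cv2.resize(t[176:236,133:213],(400,300),interpolation=cv2.INTER_CUBIC)
b=cv2.resize(s[145:220,290:390],(400,300),interpolation=cv2.INTER_CUBIC)
c=cv2.resize(t[105:195,290:410],(400,300),interpolation=cv2.INTER_CUBIC)
d=cv2.resize(s[195:285,120:240],(400,300),interpolation=cv2.INTER_CUBIC)
cv2.imwrite('pics/c1.png',np.vstack([np.hstack([a,b]),np.hstack([c,d])]))
e=cv2.resize(t[110:160,150:310],(800,250),interpolation=cv2.INTER_CUBIC)
f=cv2.resize(s[205:285,205:385],(800,350),interpolation=cv2.INTER_CUBIC)
cv2.imwrite('pics/c2.png',np.vstack([e,f]))
```

```text
(no output)
```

View pics/c1.png

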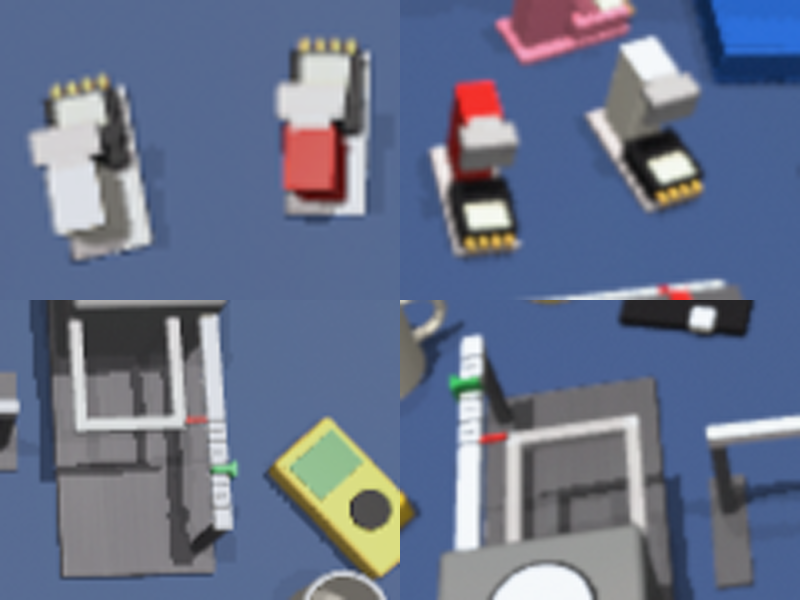

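View pics/c2.png

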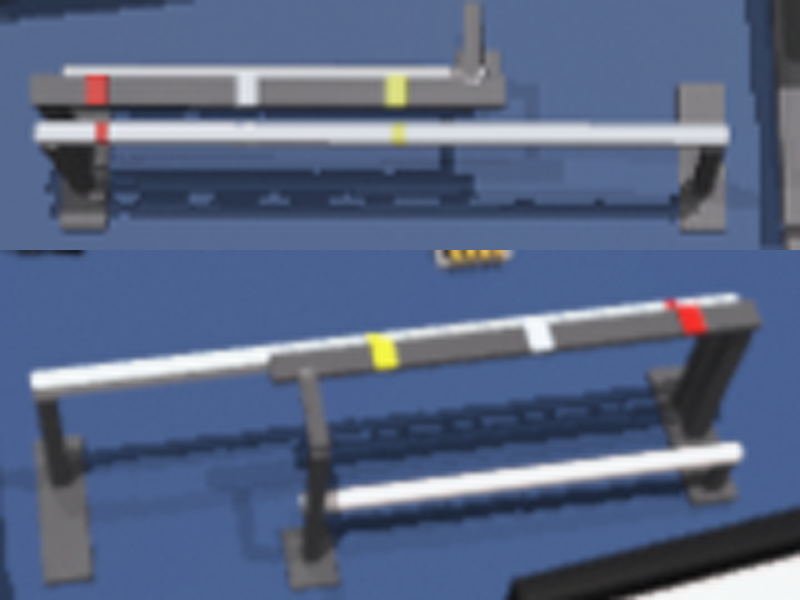

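The crop confirms the red and white carriers, with plain bodies and hooks pointing away from the robot. It also shows the gauge bar at crop (131,424) with the index beside it and the green clip at (225,468), and the rail bar from (36,131) to (728,134).

```bash
cat >> h.py <<'E'
def cr(u,v,s,ox,oy): return ox+(u+.5)/s-.5, oy+(v+.5)/s-.5
E
python3 - <<'E'
from h import *
ct=dict(np.load('pics/top0.npz')); cs=dict(np.load('pics/scene0.npz'))
A=lambda u,v,z:onz(ct,*cr(u,v,5,133,176),z)
C=lambda u,v,z:onz(ct,*cr(u,v,10/3,290,105),z)
E=lambda u,v,z:onz(ct,*cr(u,v,5,150,110),z)
pr=lambda n,a:print(n,np.round(a*1000,1))
def ang(a,b): return np.degrees(np.arctan2(b[1]-a[1],b[0]-a[0])).round(2)
pr('red top',A(314,158,.092)); print('yaw foot',ang(A(365,215,.006),A(370,50,.006)))
pr('white top',A(77,198,.092)); print('yaw',ang(A(150,245,.006),A(118,88,.006)))
# colour centroids for red via mask, both views
for n,c in(('top',ct),('scene',cs)):
    h=cv2.cvtColor(c['pixels'],cv2.COLOR_RGB2HSV)
    for nm,m in(('red',((h[...,0]<6)|(h[...,0]>174))&(h[...,1]>170)&(h[...,2]>110)),('green',(h[...,0]>50)&(h[...,0]<80)&(h[...,1]>170)&(h[...,2]>90)),('yel',(h[...,0]>26)&(h[...,0]<34)&(h[...,1]>130)&(h[...,2]>150))):
        k,l,st,ce=cv2.connectedComponentsWithStats(m.astype(np.uint8))
        for i in range(1,k):
            if 3<=st[i,4]<600: print(n,nm,st[i].tolist(),ce[i].round(1))
l,r=C(75,427,.13),C(186,420,.13); pr('gauge bar',(l+r)/2); pr('l',l);pr('r',r)
pr('index',C(196,421,.13)); pr('marker foot',C(222,469,.132))
S=lambda u,v:cr(u,v,10/3,120,195)
print('bar dir',ang(r,l),'strip',ang(C(222,525,.132),C(208,318,.132)))
pr('marker tri',tri(ct,cr(226,468,10/3,290,105),cs,S(463,384))[0])
pr('bar tri mid',tri(ct,cr(131,424,10/3,290,105),cs,S(575,430))[0])
a,b=E(36,131,.13),E(728,134,.13); pr('rail L',a);pr('R',b);print(ang(b,a),np.linalg.norm(a-b)); pr('rail mid',(a+b)/2); pr('redm',E(101,132,.13)); pr('yelm',E(399,133,.13))
F=lambda u,v:cr(u,v,40/9,205,205)
pr('tri railL',tri(ct,cr(36,131,5,150,110),cs,F(738,299))); pr('tri railR',tri(ct,cr(728,134,5,150,110),cs,F(33,382)))
E
```

```text
red top [447.3 189.4  92. ]
yaw foot -1.93
white top [425.9 333.   92. ]
yaw 12.12
top red [116, 145, 8, 27, 37] [119.3 157.4]
top red [120, 146, 8, 27, 63] [124.1 159.1]
top red [474, 186, 7, 4, 15] [476.9 187.7]
top red [199, 211, 1, 3, 3] [199. 212.]
scene red [304, 166, 11, 10, 79] [308.4 169.6]
scene red [395, 206, 13, 29, 225] [400.8 220.8]
scene red [358, 218, 5, 6, 24] [360.  220.6]
scene red [145, 236, 6, 1, 6] [147.5 236. ]
scene green [419, 114, 49, 34, 538] [437.2 130.9]
scene green [446, 114, 6, 8, 8] [448.9 117.5]
scene green [137, 220, 2, 2, 4] [137.5 220.5]
scene yel [152, 170, 28, 22, 309] [165.2 180.8]
scene yel [288, 225, 6, 7, 33] [290.7 228.2]
gauge bar [ 361.8 -206.4  130. ]
l [ 359.8 -157.4  130. ]
r [ 363.8 -255.4  130. ]
index [ 362.8 -264.2  130. ]
marker foot [ 320.3 -284.1  132. ]
bar dir 92.38 strip 0.57
marker tri [ 493.6 -201.4 -446.4]
bar tri mid [ 566.7  -87.5 -404.7]
rail L [663.3 301.9 130. ]
R [ 652.6 -118.4  130. ]
88.55 0.42036300197141774
rail mid [657.9  91.8 130. ]
redm [661.8 262.4 130. ]
yelm [657.4  81.5 130. ]Traceback (most recent call last):
  File "<stdin>", line 25, in <module>
  File "<stdin>", line 6, in <lambda>
    return _wrapfunc(a, 'round', decimals=decimals, out=out)
    return _wrapit(obj, method, *args, **kwds)
    conv = _array_converter(obj)
ValueError: setting an array element with a sequence. The requested array has an inhomogeneous shape after 1 dimensions. The detected shape was (2000,) + inhomogeneous part.
```

Run:
```python
from h import *
ct=dict(np.load('pics/top0.npz')); cs=dict(np.load('pics/scene0.npz'))
c_=lambda u,v:cr(u,v-300,10/3,290,105); S=lambda u,v:cr(u-400,v-300,10/3,120,195)
C=lambda u,v,z:onz(ct,*c_(u,v),z)
pr=lambda n,a:print(n,np.round(a*1000,1))
def ang(a,b): return np.degrees(np.arctan2(b[1]-a[1],b[0]-a[0])).round(2)
l,r=C(75,427,.13),C(186,420,.13); pr('gauge bar',(l+r)/2); pr('l',l);pr('r',r)
pr('index',C(196,421,.13)); pr('marker foot',C(222,469,.132)); 
print('bar dir',ang(r,l),'strip',ang(C(222,525,.132),C(208,318,.132)),'base',ang(C(62,575,.012),C(53,375,.012)))
for n,a,b in(('marker',(226,468),(463,384)),('index',(196,421),(493,438)),('barL',(79,424),(633,425)),('barR',(182,424),(512,440))):
    X,e=tri(ct,c_(*a),cs,S(*b)); pr(n,X); print(e)
    pr(' scene z13',onz(cs,*S(*b),.13))
b_=lambda u,v:cr(u-400,v,4,290,145); a_=lambda u,v:cr(u,v,5,133,176)
pr('red top back-center scene',onz(cs,*b_(475,104),.092))
pr('white top scene',onz(cs,*b_(645,64),.092))
F=lambda u,v:cr(u,v-250,40/9,205,205)
for a,b in(((36,131),(738,299)),((728,134),(33,382))):
    X,e=tri(ct,cr(*a,5,150,110),cs,F(*b)); pr('rail tri',X);print(e)
```

```text
gauge bar [ 633.9 -219.7  130. ]
l [ 631.7 -169.   130. ]
r [ 636.1 -270.3  130. ]
index [ 635.  -279.4  130. ]
marker foot [ 589.2 -299.9  132. ]
bar dir 92.52 strip 0.44 base 0.19
marker [ 586.8 -299.5  145.4]
0.0018183666251353277
 scene z13 [ 576.1 -302.8  130. ]
index [ 633.4 -277.5  135.9]
0.0010393215322575704
 scene z13 [ 629.7 -278.4  130. ]
barL [ 634.6 -172.6  129.4]
0.0004699872892845436
 scene z13 [ 635.  -172.3  130. ]
barR [ 632.8 -265.6  128.6]
0.0022837378169595123
 scene z13 [ 633.8 -264.1  130. ]
red top back-center scene [449.8 190.7  92. ]
white top scene [430.8 331.2  92. ]
rail tri [662.3 301.7 134.2]
0.001501951717626042
rail tri [ 652.  -116.9  132.5]
0.002359575214818839
```

Emit:
drive_tool([
  {"tx":3.3,"ty":-5,"rz":2,"claw":1},
  {"tx":6.5,"ty":-10.2,"rz":4,"claw":1},
  {"tx":9.8,"ty":-15.2,"rz":6,"claw":1},
  {"tx":13,"ty":-20.3,"rz":8,"claw":1},
  {"tx":16.3,"ty":-25.4,"rz":10,"claw":1},
  {"tx":19.6,"ty":-30.5,"rz":12,"claw":1},
  {"tx":22.8,"ty":-35.5,"rz":14,"claw":1},
  {"tx":26.1,"ty":-40.6,"rz":15.5,"claw":1},
  {"tx":26.1,"ty":-40.6,"rz":15.5,"claw":1},
  {"tx":26.1,"ty":-40.6,"rz":15.5,"claw":1},
  {"tx":26.1,"ty":-40.6,"rz":15.5,"claw":1},
  {"tx":26.1,"ty":-40.6,"rz":15.5,"claw":1},
])

```text
schema error: expected keys tx, ty, tz, rx, ry, rz, claw
```

Emit:
drive_tool([
  {"tx":5.2,"ty":-8.1,"tz":0,"rx":0,"ry":0,"rz":3,"claw":1},
  {"tx":10.4,"ty":-16.2,"tz":0,"rx":0,"ry":0,"rz":6,"claw":1},
  {"tx":15.7,"ty":-24.4,"tz":0,"rx":0,"ry":0,"rz":9,"claw":1},
  {"tx":20.9,"ty":-32.5,"tz":0,"rx":0,"ry":0,"rz":12,"claw":1},
  {"tx":26.1,"ty":-40.6,"tz":0,"rx":0,"ry":0,"rz":15.5,"claw":1},
  {"tx":26.1,"ty":-40.6,"tz":0,"rx":0,"ry":0,"rz":15.5,"claw":1},
  {"tx":26.1,"ty":-40.6,"tz":0,"rx":0,"ry":0,"rz":15.5,"claw":1},
  {"tx":26.1,"ty":-40.6,"tz":0,"rx":0,"ry":0,"rz":15.5,"claw":1},
  {"tx":26.1,"ty":-40.6,"tz":0,"rx":0,"ry":0,"rz":15.5,"claw":1},
  {"tx":26.1,"ty":-40.6,"tz":0,"rx":0,"ry":0,"rz":15.5,"claw":1},
  {"tx":26.1,"ty":-40.6,"tz":0,"rx":0,"ry":0,"rz":15.5,"claw":1},
  {"tx":26.1,"ty":-40.6,"tz":0,"rx":0,"ry":0,"rz":15.5,"claw":1},
])

```text
time_s: 1.6
ee_pos: [0.4481, 0.1911, 0.2225]
eef_rot: [-0.051, -3.141, -0.0]
contact_force: [-0.4, 0.2, -0.2]
opening: 0.0871
grip_force: 0.0
```

Emit:
drive_tool([
  {"tx":0,"ty":0,"tz":-4,"rx":0,"ry":0,"rz":0,"claw":1},
  {"tx":0,"ty":0,"tz":-8,"rx":0,"ry":0,"rz":0,"claw":1},
  {"tx":0,"ty":0,"tz":-12,"rx":0,"ry":0,"rz":0,"claw":1},
  {"tx":0,"ty":0,"tz":-15,"rx":0,"ry":0,"rz":0,"claw":1},
  {"tx":0,"ty":0,"tz":-16.9,"rx":0,"ry":0,"rz":0,"claw":1},
  {"tx":0,"ty":0,"tz":-16.9,"rx":0,"ry":0,"rz":0,"claw":1},
  {"tx":0,"ty":0,"tz":-16.9,"rx":0,"ry":0,"rz":0,"claw":1},
  {"tx":0,"ty":0,"tz":-16.9,"rx":0,"ry":0,"rz":0,"claw":-1},
  {"tx":0,"ty":0,"tz":-16.9,"rx":0,"ry":0,"rz":0,"claw":-1},
  {"tx":0,"ty":0,"tz":-16.9,"rx":0,"ry":0,"rz":0,"claw":-1},
  {"tx":0,"ty":0,"tz":-16.9,"rx":0,"ry":0,"rz":0,"claw":-1},
  {"tx":0,"ty":0,"tz":-16.9,"rx":0,"ry":0,"rz":0,"claw":-1},
  {"tx":0,"ty":0,"tz":-16.9,"rx":0,"ry":0,"rz":0,"claw":-1},
  {"tx":0,"ty":0,"tz":-16.9,"rx":0,"ry":0,"rz":0,"claw":-1},
], newtons=40)

```text
time_s: 3.35
ee_pos: [0.4487, 0.1907, 0.0538]
eef_rot: [0.053, 3.141, 0.001]
contact_force: [-0.2, 3.0, 1.3]
opening: 0.0299
grip_force: 39.9
```

Emit:
drive_tool([
  {"tx":0,"ty":0,"tz":2,"rx":0,"ry":0,"rz":0,"claw":-1},
  {"tx":0,"ty":0,"tz":5,"rx":0,"ry":0,"rz":0,"claw":-1},
  {"tx":0,"ty":0,"tz":9,"rx":0,"ry":0,"rz":0,"claw":-1},
  {"tx":0.5,"ty":-2,"tz":12,"rx":0,"ry":0,"rz":0,"claw":-1},
  {"tx":1,"ty":-6,"tz":13,"rx":0,"ry":0,"rz":0.5,"claw":-1},
  {"tx":2,"ty":-10,"tz":13,"rx":0,"ry":0,"rz":1,"claw":-1},
  {"tx":3,"ty":-15,"tz":13,"rx":0,"ry":0,"rz":1,"claw":-1},
  {"tx":4,"ty":-20,"tz":13,"rx":0,"ry":0,"rz":1.5,"claw":-1},
  {"tx":5,"ty":-25,"tz":13,"rx":0,"ry":0,"rz":2,"claw":-1},
  {"tx":6,"ty":-30,"tz":12,"rx":0,"ry":0,"rz":2,"claw":-1},
  {"tx":7,"ty":-35,"tz":11,"rx":0,"ry":0,"rz":2,"claw":-1},
  {"tx":7.5,"ty":-38,"tz":10,"rx":0,"ry":0,"rz":2,"claw":-1},
  {"tx":8,"ty":-40,"tz":9,"rx":0,"ry":0,"rz":2,"claw":-1},
  {"tx":8.1,"ty":-41,"tz":7.9,"rx":0,"ry":0,"rz":2,"claw":-1},
  {"tx":8.1,"ty":-41,"tz":7.9,"rx":0,"ry":0,"rz":2,"claw":-1},
  {"tx":8.1,"ty":-41,"tz":7.9,"rx":0,"ry":0,"rz":2,"claw":-1},
  {"tx":8.1,"ty":-41,"tz":7.9,"rx":0,"ry":0,"rz":2,"claw":-1},
])

```text
time_s: 5.48
ee_pos: [0.5299, -0.2189, 0.1331]
eef_rot: [-0.003, 3.141, 0.001]
contact_force: [-0.4, -0.3, -3.3]
opening: 0.0296
grip_force: 39.9
```

Run:
```python
from h import *
t=shot('top','top1')['pixels'][:,:,::-1]; s=shot('scene','scene1')['pixels'][:,:,::-1]
a=cv2.resize(t[100:200,280:413],(400,300),interpolation=cv2.INTER_CUBIC)
d=cv2.resize(s[180:280,110:243],(400,300),interpolation=cv2.INTER_CUBIC)
cv2.imwrite('pics/c3.png',np.hstack([a,d])); print(monitor.state())
```

```text
{'time_s': 5.575, 'joint_positions': array([-0.21680099,  0.32288516,  0.63701317,  1.74393475, -0.20962225,
        1.1427856 ,  2.05537204]), 'dq': array([ 0.0034118 ,  0.00429478,  0.00317636, -0.00139334, -0.00062239,
        0.00154187,  0.00023816]), 'tau': array([-3.10742436e-02, -5.01426959e+01,  8.37862104e+00, -3.68180931e+01,
        5.34972525e-02,  1.07773027e-02, -7.79376074e-03]), 'ee_pos': array([ 0.52985667, -0.21915134,  0.13299644]), 'eef_rot': array([-2.43968515e-03,  3.14087427e+00,  5.48105012e-04]), 'contact_force': array([-0.41037409, -0.05591376, -2.34588728]), 'ft_torque': array([-0.0300782 ,  0.10170604, -0.04133913]), 'grip_force': 39.92324396967888, 'opening': 0.029717514661729207}
```

View pics/c3.png

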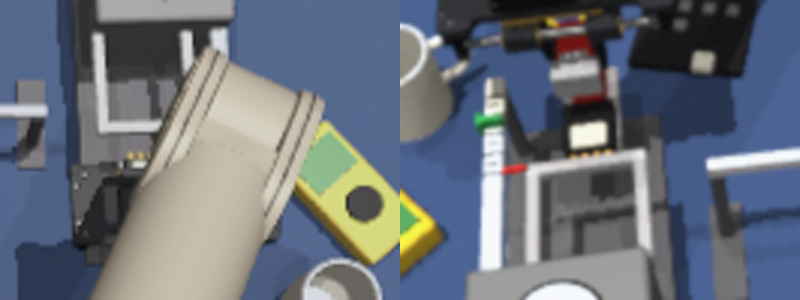

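The scene view shows the carrier held upright in front of the bar, with the hook at crop (577,78). The top view is hidden by the arm. The hook is measured from the scene view.

Run:
```python
from h import *
cs=dict(np.load('pics/scene1.npz'))
S=lambda u,v:cr(u-400,v,400/133,110,180)
for n,p,z in(('hookfront top',(578,69),.171),('hook front bottom',(578,100),.143),('module top front',(590,148),.107),('barL',(646,155),.13),('barR',(527,169),.13),('bar front-left in',(590,161),.13)):
    print(n,(onz(cs,*S(*p),z)*1000).round(1))
print('exp hook front bottom',np.array(proj(cs,[.530+.044,-.219,.142])), S(578,100), 'top',proj(cs,[.530+.044,-.219,.171]),S(578,69))
print('index/marker', (onz(cs,*S(513,169),.13)*1000).round(1),(onz(cs,*S(490,121),.139)*1000).round(1))
```

```text
hookfront top [ 563.3 -216.1  171. ]
hook front bottom [ 575.8 -221.6  143. ]
module top front [ 603.4 -218.3  107. ]
barL [ 633.  -167.3  130. ]
barR [ 630.9 -267.5  130. ]
bar front-left in [ 631.4 -214.7  130. ]
exp hook front bottom [169.90468834 212.44161263] (168.85125, 212.91625) top [167.76705082 206.0953636 ] (168.85125, 202.60875)
index/marker [ 629.  -279.2  130. ] [ 583.  -297.6  139. ]
```

Emit:
drive_tool([
  {"tx":1.5,"ty":0,"tz":0,"rx":0,"ry":0,"rz":0,"claw":-1},
  {"tx":3.5,"ty":0,"tz":0,"rx":0,"ry":0,"rz":0,"claw":-1},
  {"tx":5.5,"ty":0,"tz":0,"rx":0,"ry":0,"rz":0,"claw":-1},
  {"tx":7,"ty":0,"tz":0,"rx":0,"ry":0,"rz":0,"claw":-1},
  {"tx":7.5,"ty":0,"tz":0,"rx":0,"ry":0,"rz":0,"claw":-1},
  {"tx":7.5,"ty":0,"tz":0,"rx":0,"ry":0,"rz":0,"claw":-1},
  {"tx":7.5,"ty":0,"tz":0,"rx":0,"ry":0,"rz":0,"claw":-1},
  {"tx":7.5,"ty":0,"tz":-0.6,"rx":0,"ry":0,"rz":0,"claw":-1},
  {"tx":7.5,"ty":0,"tz":-1,"rx":0,"ry":0,"rz":0,"claw":-1},
  {"tx":7.5,"ty":0,"tz":-1.3,"rx":0,"ry":0,"rz":0,"claw":-1},
  {"tx":7.5,"ty":0,"tz":-1.5,"rx":0,"ry":0,"rz":0,"claw":-1},
  {"tx":7.5,"ty":0,"tz":-1.5,"rx":0,"ry":0,"rz":0,"claw":-1},
])

```text
time_s: 7.08
ee_pos: [0.6045, -0.2198, 0.1174]
eef_rot: [0.001, -3.141, -0.0]
contact_force: [0.3, 0.6, -3.3]
opening: 0.0299
grip_force: 39.9
```

Emit:
drive_tool([
  {"tx":0,"ty":0,"tz":-0.3,"rx":0,"ry":0,"rz":0,"claw":-1},
  {"tx":0,"ty":0,"tz":-0.6,"rx":0,"ry":0,"rz":0,"claw":-1},
  {"tx":0,"ty":0,"tz":-0.9,"rx":0,"ry":0,"rz":0,"claw":-1},
  {"tx":0,"ty":0,"tz":-1.2,"rx":0,"ry":0,"rz":0,"claw":-1},
  {"tx":0,"ty":0,"tz":-1.4,"rx":0,"ry":0,"rz":0,"claw":-1},
  {"tx":0,"ty":0,"tz":-1.4,"rx":0,"ry":0,"rz":0,"claw":-1},
  {"tx":0,"ty":0,"tz":-1.4,"rx":0,"ry":0,"rz":0,"claw":-1},
])

```text
time_s: 7.95
ee_pos: [0.6046, -0.2198, 0.1037]
eef_rot: [-0.001, 3.141, 0.0]
contact_force: [-0.7, 0.1, -3.6]
opening: 0.0298
grip_force: 39.9
```

Run:
```python
from h import *
s=shot('scene','scene2')['pixels'][:,:,::-1]
d=cv2.resize(s[180:255,130:230],(800,600),interpolation=cv2.INTER_CUBIC)
cv2.imwrite('pics/c4.png',d); print(monitor.state()['contact_force'])
```

```text
[-0.13345112  0.55248734 -3.59601762]
```

View pics/c4.png

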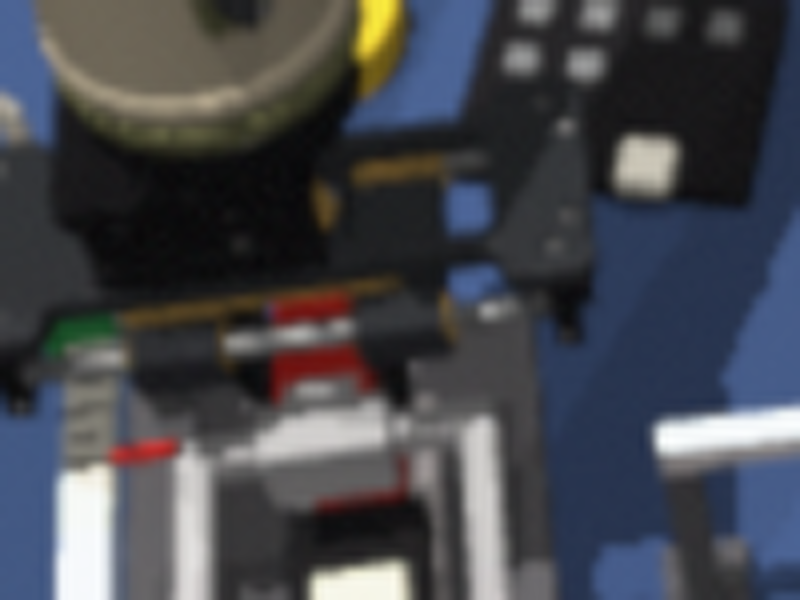

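The view shows the hook over the bar at (325,430) with its lip behind it, and the red index at (145,450). Now a partial pull.

Emit:
drive_tool([
  {"tx":0,"ty":0,"tz":-0.2,"rx":0,"ry":0,"rz":0,"claw":-1},
  {"tx":-0.2,"ty":0,"tz":-0.2,"rx":0,"ry":0,"rz":0,"claw":-1},
  {"tx":-0.4,"ty":0,"tz":-0.2,"rx":0,"ry":0,"rz":0,"claw":-1},
  {"tx":-0.7,"ty":0,"tz":-0.2,"rx":0,"ry":0,"rz":0,"claw":-1},
  {"tx":-1.1,"ty":0,"tz":-0.2,"rx":0,"ry":0,"rz":0,"claw":-1},
  {"tx":-1.5,"ty":0,"tz":-0.2,"rx":0,"ry":0,"rz":0,"claw":-1},
  {"tx":-1.9,"ty":0,"tz":-0.2,"rx":0,"ry":0,"rz":0,"claw":-1},
  {"tx":-2.3,"ty":0,"tz":-0.2,"rx":0,"ry":0,"rz":0,"claw":-1},
  {"tx":-2.7,"ty":0,"tz":-0.2,"rx":0,"ry":0,"rz":0,"claw":-1},
  {"tx":-3.1,"ty":0,"tz":-0.2,"rx":0,"ry":0,"rz":0,"claw":-1},
  {"tx":-3.4,"ty":0,"tz":-0.2,"rx":0,"ry":0,"rz":0,"claw":-1},
  {"tx":-3.5,"ty":0,"tz":-0.2,"rx":0,"ry":0,"rz":0,"claw":-1},
  {"tx":-3.5,"ty":0,"tz":-0.2,"rx":0,"ry":0,"rz":0,"claw":-1},
  {"tx":-3.5,"ty":0,"tz":-0.2,"rx":0,"ry":0,"rz":0,"claw":-1},
])

```text
time_s: 9.75
ee_pos: [0.5697, -0.2199, 0.1017]
eef_rot: [-0.001, 3.141, -0.0]
contact_force: [5.3, -2.2, -5.0]
opening: 0.0296
grip_force: 39.9
```

Run:
```python
from h import *
s=shot('scene','scene3')['pixels'][:,:,::-1]
t=shot('top','top3')['pixels'][:,:,::-1]
d=cv2.resize(s[190:265,120:170],(400,600),interpolation=cv2.INTER_CUBIC)
e=cv2.resize(t[110:200,340:400],(400,600),interpolation=cv2.INTER_CUBIC)
cv2.imwrite('pics/c5.png',np.hstack([d,e])); print(monitor.state()['contact_force'],monitor.state()['ee_pos'])
```

```text
[ 5.41559544 -1.66900107 -4.73259377] [ 0.56964688 -0.21989669  0.10168998]
```

View pics/c5.png

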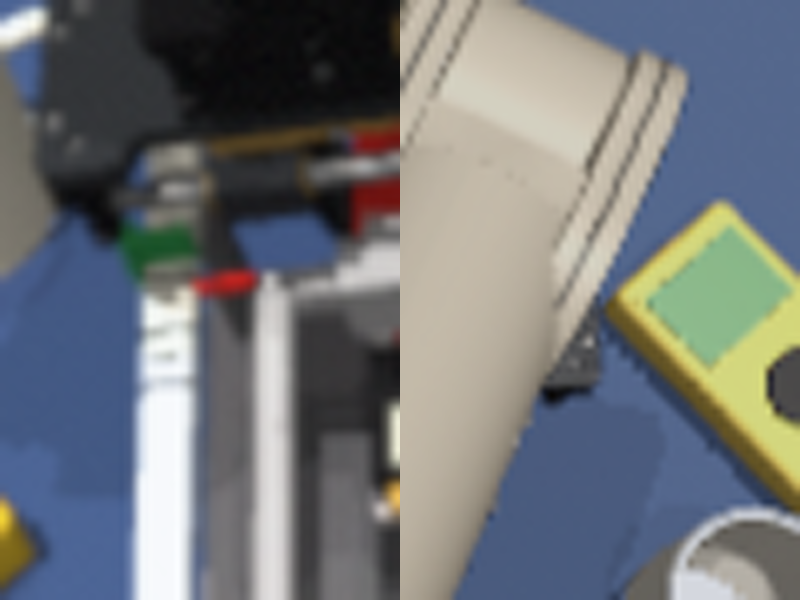

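Run:
```python
from h import *
cs=dict(np.load('pics/scene3.npz')); c0=dict(np.load('pics/scene0.npz')); ct=dict(np.load('pics/top0.npz'))
S=lambda u,v:cr(u,v,8,120,190)
f=lambda n,c,p,z:print(n,(onz(c,*p,z)*1000).round(1))
def cen(c,col,box):
    x0,y0,x1,y1=box; im=c['pixels'][y0:y1,x0:x1].astype(float); r,g,b=im[...,0],im[...,1],im[...,2]
    w=np.clip((r-np.maximum(g,b)) if col=='r' else (g-np.maximum(r,b)),0,None); w[w<25]=0
    v,u=np.mgrid[y0:y1,x0:x1]; print(np.argwhere(w>0).min(0)+[y0,x0],np.argwhere(w>0).max(0)+[y0,x0]); return (u*w).sum()/w.sum(),(v*w).sum()/w.sum()
i0=cen(c0,'r',(140,220,156,232+8)); i1=cen(cs,'r',(142,218,154,232)); g0=cen(c0,'g',(128,210,150,230)); g1=cen(cs,'g',(130,212,150,228))
it=cen(ct,'r',(342,155-30,356,140)); gt=cen(ct,'g',(350,148,366,164))
print(i0,i1,g0,g1,it,gt)
f('i0',c0,i0,.13);f('i1',cs,i1,.13);f('g0 z139',c0,g0,.139);f('g1',cs,g1,.139)
f('it',ct,it,.13);f('gt 142',ct,gt,.142)
print(tri(ct,gt,c0,g0),tri(ct,it,c0,i0))
f('clip foot front',cs,S(172,265),.132); f('clip top front',cs,S(160,232),.146)
```

```text
[234 143] [237 152]
[223 143] [226 151]
[218 135] [223 143]
[218 135] [223 143]
[139 346] [139 346]
[154 353] [157 360]
(np.float64(147.54982551376503), np.float64(235.85537029856533)) (np.float64(147.75816416593116), np.float64(224.86981465136805)) (np.float64(138.7066315327185), np.float64(219.67193675889328)) (np.float64(139.22240527182868), np.float64(220.2306425041186)) (np.float64(346.0), np.float64(139.0)) (np.float64(357.2854188210962), np.float64(155.42916235780766))
i0 [ 629.1 -278.5  130. ]
i1 [ 595.7 -278.6  130. ]
g0 z139 [ 581.9 -299.9  139. ]
g1 [ 583.9 -298.5  139. ]
it [ 641.3 -272.3  130. ]
gt 142 [ 586.6 -300.7  142. ]
(array([ 0.58583851, -0.29918108,  0.14469924]), np.float64(0.0016183289652435852)) (array([ 0.63785902, -0.27229095,  0.1432972 ]), np.float64(0.005633373824170371))
clip foot front [ 587.5 -295.5  132. ]
clip top front [ 583.7 -295.9  146. ]
```

The scene half of the crop shows the index at (228,283) just short of the green clip at (160,245). Travel is about 33 mm, with roughly 13–14 mm to go. Most of that comes next, followed by a measurement.

Emit:
drive_tool([
  {"tx":-0.3,"ty":0,"tz":0,"rx":0,"ry":0,"rz":0,"claw":-1},
  {"tx":-0.6,"ty":0,"tz":0,"rx":0,"ry":0,"rz":0,"claw":-1},
  {"tx":-0.9,"ty":0,"tz":0,"rx":0,"ry":0,"rz":0,"claw":-1},
  {"tx":-1.1,"ty":0,"tz":0,"rx":0,"ry":0,"rz":0,"claw":-1},
  {"tx":-1.1,"ty":0,"tz":0,"rx":0,"ry":0,"rz":0,"claw":-1},
])

```text
time_s: 10.48
ee_pos: [0.5588, -0.22, 0.1017]
eef_rot: [-0.001, 3.141, -0.0]
contact_force: [6.1, -2.4, -5.2]
opening: 0.0296
grip_force: 39.9
```

Run:
```python
from h import *
c=shot('scene','scene4'); s=c['pixels'][:,:,::-1]
d=cv2.resize(s[205:241,128:164],(600,600),interpolation=cv2.INTER_CUBIC)
cv2.imwrite('pics/c6.png',d); print(monitor.state()['contact_force'],monitor.state()['ee_pos'])
x0,y0,x1,y1=142,212,156,230
im=c['pixels'][y0:y1,x0:x1].astype(float); w=np.clip(im[...,0]-im[...,1:].max(2),0,None);w[w<25]=0
v,u=np.mgrid[y0:y1,x0:x1]; p=((u*w).sum()/w.sum(),(v*w).sum()/w.sum()); print(p,onz(c,*p,.13)*1000,onz(c,*p,.134)*1000)
# predicted marker foot / index pixels for candidate x
for x in(.580,.583,.586,.589): print(x,proj(c,[x,-.295,.132]).round(1),proj(c,[x,-.295,.146]).round(1),proj(c,[x,-.279,.134]).round(1))
```

```text
[ 5.75265397 -2.52041587 -5.44938042] [ 0.55884792 -0.21993371  0.10172646]
(np.float64(147.36387434554973), np.float64(221.45375218150087)) [ 584.86850249 -279.82406325  130.        ] [ 587.62729256 -278.83349098  134.        ]
0.58 [141.3 220.3] [140.  217.3] [147.4 219. ]
0.583 [141.3 221.2] [139.9 218.3] [147.3 220. ]
0.586 [141.3 222.2] [139.9 219.2] [147.3 220.9]
0.589 [141.2 223.1] [139.9 220.2] [147.3 221.9]
```

View pics/c6.png

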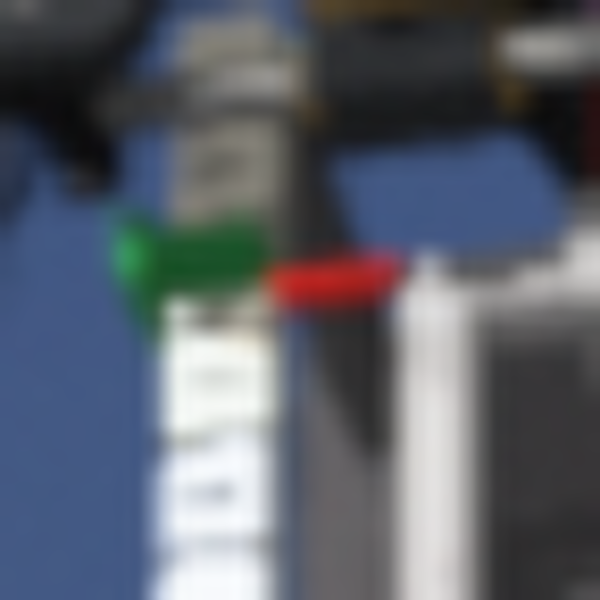

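The close-up shows the index (red, about (335,285)) a little on the housing side of the clip line. The geometry gives about 3 mm remaining, so I pull that and hold.

Emit:
drive_tool([
  {"tx":-0.15,"ty":0,"tz":0,"rx":0,"ry":0,"rz":0,"claw":-1},
  {"tx":-0.28,"ty":0,"tz":0,"rx":0,"ry":0,"rz":0,"claw":-1},
  {"tx":-0.28,"ty":0,"tz":0,"rx":0,"ry":0,"rz":0,"claw":-1},
  {"tx":-0.28,"ty":0,"tz":0,"rx":0,"ry":0,"rz":0,"claw":-1},
])

```text
time_s: 11.02
ee_pos: [0.5562, -0.22, 0.1018]
eef_rot: [-0.001, 3.141, -0.001]
contact_force: [6.9, -2.8, -6.6]
opening: 0.0296
grip_force: 39.9
```

Run:
```python
from h import *
c=shot('scene','scene5'); s=c['pixels'][:,:,::-1]
d=cv2.resize(s[205:241,128:164],(600,600),interpolation=cv2.INTER_CUBIC)
cv2.imwrite('pics/c7.png',d); print(monitor.state()['contact_force'],monitor.state()['ee_pos'])
x0,y0,x1,y1=142,212,156,230
im=c['pixels'][y0:y1,x0:x1].astype(float); w=np.clip(im[...,0]-im[...,1:].max(2),0,None);w[w<25]=0
v,u=np.mgrid[y0:y1,x0:x1]; p=((u*w).sum()/w.sum(),(v*w).sum()/w.sum()); print(p,onz(c,*p,.13)*1000,onz(c,*p,.134)*1000)
```

```text
[ 7.0818861  -2.57327107 -5.12382576] [ 0.55618605 -0.21997413  0.10175595]
(np.float64(147.39656729900634), np.float64(220.64453477868113)) [ 582.32699339 -279.79129733  130.        ] [ 585.09820752 -278.80088524  134.        ]
```

View pics/c7.png

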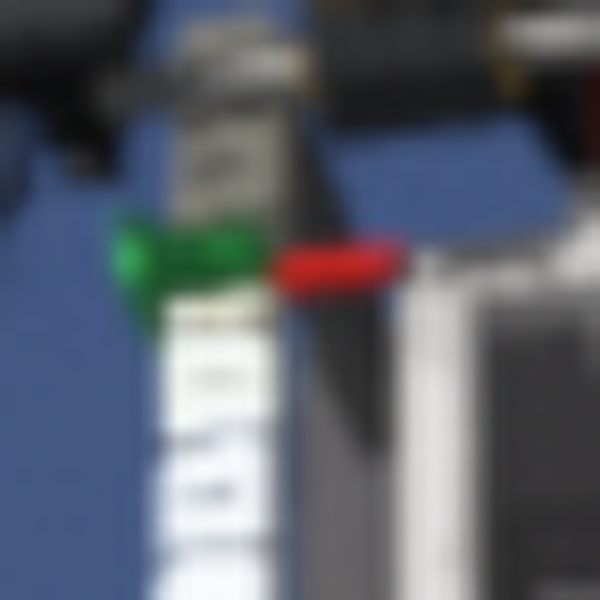

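The index at (340,265) stands level with the green clip at (210,255). Holding there.

Emit:
drive_tool([
  {"tx":0,"ty":0,"tz":0,"rx":0,"ry":0,"rz":0,"claw":-1},
  {"tx":0,"ty":0,"tz":0,"rx":0,"ry":0,"rz":0,"claw":-1},
  {"tx":0,"ty":0,"tz":0,"rx":0,"ry":0,"rz":0,"claw":-1},
  {"tx":0,"ty":0,"tz":0,"rx":0,"ry":0,"rz":0,"claw":-1},
  {"tx":0,"ty":0,"tz":0,"rx":0,"ry":0,"rz":0,"claw":-1},
  {"tx":0,"ty":0,"tz":0,"rx":0,"ry":0,"rz":0,"claw":-1},
  {"tx":0,"ty":0,"tz":0,"rx":0,"ry":0,"rz":0,"claw":-1},
  {"tx":0,"ty":0,"tz":0,"rx":0,"ry":0,"rz":0,"claw":-1},
  {"tx":0,"ty":0,"tz":0,"rx":0,"ry":0,"rz":0,"claw":-1},
  {"tx":0,"ty":0,"tz":0,"rx":0,"ry":0,"rz":0,"claw":-1},
  {"tx":0,"ty":0,"tz":0,"rx":0,"ry":0,"rz":0,"claw":-1},
  {"tx":0,"ty":0,"tz":0,"rx":0,"ry":0,"rz":0,"claw":-1},
  {"tx":0,"ty":0,"tz":0,"rx":0,"ry":0,"rz":0,"claw":-1},
  {"tx":0,"ty":0,"tz":0,"rx":0,"ry":0,"rz":0,"claw":-1},
  {"tx":0,"ty":0,"tz":0,"rx":0,"ry":0,"rz":0,"claw":-1},
  {"tx":0,"ty":0,"tz":0,"rx":0,"ry":0,"rz":0,"claw":-1},
  {"tx":0,"ty":0,"tz":0,"rx":0,"ry":0,"rz":0,"claw":-1},
  {"tx":0,"ty":0,"tz":0,"rx":0,"ry":0,"rz":0,"claw":-1},
  {"tx":0,"ty":0,"tz":0,"rx":0,"ry":0,"rz":0,"claw":-1},
  {"tx":0,"ty":0,"tz":0,"rx":0,"ry":0,"rz":0,"claw":-1},
])

```text
time_s: 13.58
ee_pos: [0.5562, -0.22, 0.1018]
eef_rot: [-0.001, 3.141, -0.001]
contact_force: [5.9, -1.7, -4.8]
opening: 0.0302
grip_force: 39.9
```

Emit:
drive_tool([
  {"tx":0.2,"ty":0,"tz":0,"rx":0,"ry":0,"rz":0,"claw":-1},
  {"tx":0.5,"ty":0,"tz":0,"rx":0,"ry":0,"rz":0,"claw":-1},
  {"tx":0.8,"ty":0,"tz":0,"rx":0,"ry":0,"rz":0,"claw":-1},
  {"tx":1.1,"ty":0,"tz":0,"rx":0,"ry":0,"rz":0,"claw":-1},
  {"tx":1.4,"ty":0,"tz":0,"rx":0,"ry":0,"rz":0,"claw":-1},
  {"tx":1.7,"ty":0,"tz":0,"rx":0,"ry":0,"rz":0,"claw":-1},
  {"tx":2,"ty":0,"tz":0,"rx":0,"ry":0,"rz":0,"claw":-1},
  {"tx":2.3,"ty":0,"tz":0,"rx":0,"ry":0,"rz":0,"claw":-1},
  {"tx":2.6,"ty":0,"tz":0,"rx":0,"ry":0,"rz":0,"claw":-1},
  {"tx":2.9,"ty":0,"tz":0,"rx":0,"ry":0,"rz":0,"claw":-1},
  {"tx":3.2,"ty":0,"tz":0,"rx":0,"ry":0,"rz":0,"claw":-1},
  {"tx":3.5,"ty":0,"tz":0,"rx":0,"ry":0,"rz":0,"claw":-1},
  {"tx":3.8,"ty":0,"tz":0,"rx":0,"ry":0,"rz":0,"claw":-1},
  {"tx":4.05,"ty":0,"tz":0,"rx":0,"ry":0,"rz":0,"claw":-1},
  {"tx":4.3,"ty":0,"tz":0,"rx":0,"ry":0,"rz":0,"claw":-1},
  {"tx":4.5,"ty":0,"tz":0,"rx":0,"ry":0,"rz":0,"claw":-1},
  {"tx":4.7,"ty":0,"tz":0,"rx":0,"ry":0,"rz":0,"claw":-1},
  {"tx":4.85,"ty":0,"tz":0,"rx":0,"ry":0,"rz":0,"claw":-1},
  {"tx":5,"ty":0,"tz":0,"rx":0,"ry":0,"rz":0,"claw":-1},
  {"tx":5,"ty":0,"tz":0,"rx":0,"ry":0,"rz":0,"claw":-1},
])

```text
time_s: 16.08
ee_pos: [0.6057, -0.2198, 0.1015]
eef_rot: [0.001, -3.141, 0.0]
contact_force: [-0.3, 0.8, -2.4]
opening: 0.0295
grip_force: 39.9
```

Emit:
drive_tool([
  {"tx":0,"ty":0,"tz":0.8,"rx":0,"ry":0,"rz":0,"claw":-1},
  {"tx":0,"ty":0,"tz":1.8,"rx":0,"ry":0,"rz":0,"claw":-1},
  {"tx":0,"ty":0,"tz":2.8,"rx":0,"ry":0,"rz":0,"claw":-1},
  {"tx":0,"ty":0,"tz":3.1,"rx":0,"ry":0,"rz":0,"claw":-1},
  {"tx":0,"ty":0,"tz":3.1,"rx":0,"ry":0,"rz":0,"claw":-1},
  {"tx":-1,"ty":0,"tz":3.1,"rx":0,"ry":0,"rz":0,"claw":-1},
  {"tx":-3,"ty":0,"tz":3.1,"rx":0,"ry":0,"rz":0,"claw":-1},
  {"tx":-5.5,"ty":0,"tz":3.1,"rx":0,"ry":0,"rz":0,"claw":-1},
  {"tx":-7.5,"ty":0,"tz":3.1,"rx":0,"ry":0,"rz":0,"claw":-1},
  {"tx":-7.5,"ty":1,"tz":3.1,"rx":0,"ry":0,"rz":0,"claw":-1},
  {"tx":-7.3,"ty":4,"tz":3.1,"rx":0,"ry":0,"rz":-0.5,"claw":-1},
  {"tx":-7,"ty":8,"tz":3.1,"rx":0,"ry":0,"rz":-0.9,"claw":-1},
  {"tx":-6.6,"ty":12,"tz":3.1,"rx":0,"ry":0,"rz":-1.2,"claw":-1},
  {"tx":-6.3,"ty":15.5,"tz":3.1,"rx":0,"ry":0,"rz":-1.5,"claw":-1},
  {"tx":-6,"ty":17.5,"tz":3.1,"rx":0,"ry":0,"rz":-1.5,"claw":-1},
  {"tx":-6,"ty":18.2,"tz":3.1,"rx":0,"ry":0,"rz":-1.5,"claw":-1},
  {"tx":-6,"ty":18.2,"tz":3.1,"rx":0,"ry":0,"rz":-1.5,"claw":-1},
  {"tx":-6,"ty":18.2,"tz":3.1,"rx":0,"ry":0,"rz":-1.5,"claw":-1},
])

```text
time_s: 18.32
ee_pos: [0.5456, -0.039, 0.1326]
eef_rot: [-0.043, -3.141, 0.001]
contact_force: [0.4, -0.7, -2.9]
opening: 0.0296
grip_force: 39.9
```

Run:
```python
from h import *
c=shot('scene','scene6'); s=c['pixels'][:,:,::-1]
d=cv2.resize(s[165:285,200:360],(800,600),interpolation=cv2.INTER_CUBIC)
cv2.imwrite('pics/c8.png',d); st=monitor.state();print(st['contact_force'],st['ee_pos'],st['eef_rot'])
x=st['ee_pos'][0];y=st['ee_pos'][1]
print('exp hook front bottom',(proj(c,[x+.044,y-.001,.143])-[200,165])*5,'bar',[((proj(c,[657.5e-3-.0253*k,.0918-k,.13])-[200,165])*5).round() for k in(.21,.13,0,-.21)])
```

```text
[-0.38858886  0.33682707 -2.70355156] [ 0.54560136 -0.03901219  0.13257919] [-4.27459610e-02 -3.14129928e+00  3.54715359e-04]
exp hook front bottom [191.31405117 215.99309978] bar [array([ 56., 350.]), array([212., 332.]), array([460., 303.]), array([850., 258.])]
```

View pics/c8.png

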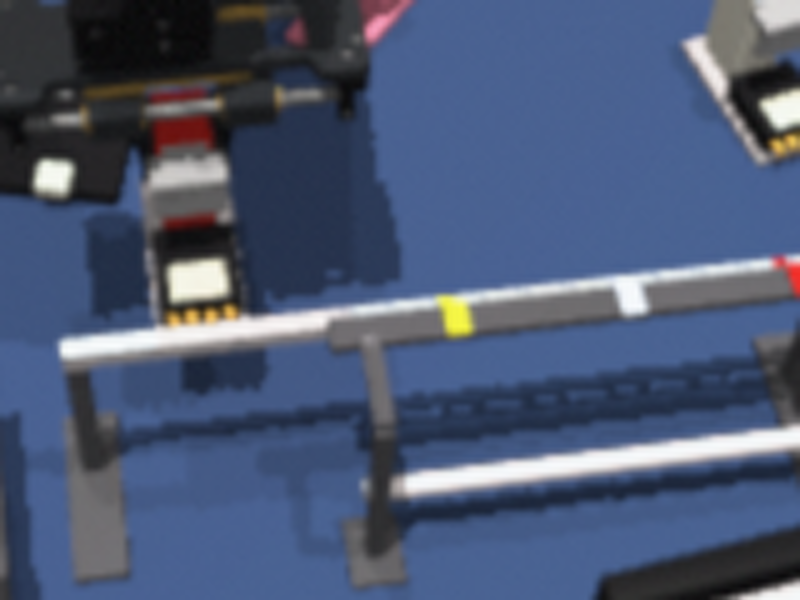

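The view shows the red carrier upright with its hook at (190,190) facing the open end, and the rail bar at about (212,332) as predicted. The white carrier is still in place at (770,90).

Emit:
drive_tool([
  {"tx":2,"ty":0,"tz":0,"rx":0,"ry":0,"rz":0,"claw":-1},
  {"tx":4.5,"ty":0,"tz":0,"rx":0,"ry":0,"rz":0,"claw":-1},
  {"tx":6.5,"ty":0,"tz":0,"rx":0,"ry":0,"rz":0,"claw":-1},
  {"tx":7.6,"ty":0,"tz":0,"rx":0,"ry":0,"rz":0,"claw":-1},
  {"tx":8,"ty":0,"tz":0,"rx":0,"ry":0,"rz":0,"claw":-1},
  {"tx":8,"ty":0,"tz":0,"rx":0,"ry":0,"rz":0,"claw":-1},
  {"tx":8,"ty":0,"tz":0,"rx":0,"ry":0,"rz":0,"claw":-1},
  {"tx":8,"ty":0,"tz":-0.6,"rx":0,"ry":0,"rz":0,"claw":-1},
  {"tx":8,"ty":0,"tz":-1,"rx":0,"ry":0,"rz":0,"claw":-1},
  {"tx":8,"ty":0,"tz":-1.3,"rx":0,"ry":0,"rz":0,"claw":-1},
  {"tx":8,"ty":0,"tz":-1.5,"rx":0,"ry":0,"rz":0,"claw":-1},
  {"tx":8,"ty":0,"tz":-1.5,"rx":0,"ry":0,"rz":0,"claw":-1},
])

```text
time_s: 19.88
ee_pos: [0.6257, -0.0378, 0.1174]
eef_rot: [-0.04, -3.141, 0.0]
contact_force: [0.2, -0.4, -1.8]
opening: 0.0299
grip_force: 39.9
```

Emit:
drive_tool([
  {"tx":0,"ty":0,"tz":-0.3,"rx":0,"ry":0,"rz":0,"claw":-1},
  {"tx":0,"ty":0,"tz":-0.6,"rx":0,"ry":0,"rz":0,"claw":-1},
  {"tx":0,"ty":0,"tz":-0.9,"rx":0,"ry":0,"rz":0,"claw":-1},
  {"tx":0,"ty":0,"tz":-1.2,"rx":0,"ry":0,"rz":0,"claw":-1},
  {"tx":0,"ty":0,"tz":-1.5,"rx":0,"ry":0,"rz":0,"claw":-1},
  {"tx":0,"ty":0,"tz":-1.5,"rx":0,"ry":0,"rz":0,"claw":-1},
  {"tx":0,"ty":0,"tz":-1.5,"rx":0,"ry":0,"rz":0,"claw":-1},
])

```text
time_s: 20.75
ee_pos: [0.6258, -0.0378, 0.1027]
eef_rot: [0.04, 3.141, 0.0]
contact_force: [-0.3, 0.4, -2.9]
opening: 0.0297
grip_force: 39.9
```

Run:
```python
from h import *
c=shot('scene','scene7'); s=c['pixels'][:,:,::-1]
d=cv2.resize(s[205:250,205:265],(800,600),interpolation=cv2.INTER_CUBIC)
cv2.imwrite('pics/c9.png',d); st=monitor.state();print(st['contact_force'],st['ee_pos'],st['eef_rot'])
```

```text
[ 0.0291255  -0.04964282 -2.51826575] [ 0.62584423 -0.0378008   0.10271842] [4.01523533e-02 3.14111459e+00 1.60095094e-04]
```

View pics/c9.png

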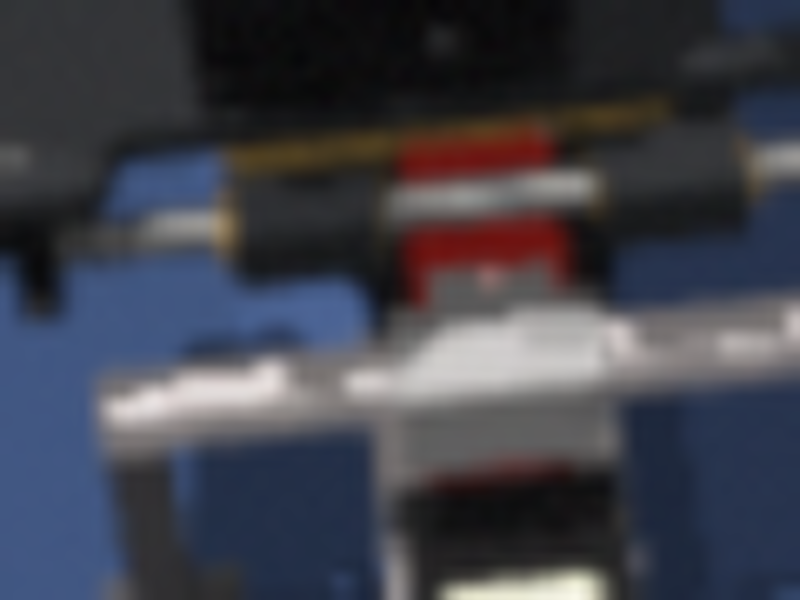

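The view shows the red hook seated over the bar at (490,360), with the open end's post to its right side. Next, slide it along under the keeper.

Emit:
drive_tool([
  {"tx":0,"ty":0,"tz":-0.2,"rx":0,"ry":0,"rz":0,"claw":-1},
  {"tx":0.02,"ty":0.7,"tz":-0.2,"rx":0,"ry":0,"rz":0,"claw":-1},
  {"tx":0.05,"ty":2,"tz":-0.2,"rx":0,"ry":0,"rz":0,"claw":-1},
  {"tx":0.1,"ty":4,"tz":-0.2,"rx":0,"ry":0,"rz":0,"claw":-1},
  {"tx":0.15,"ty":6,"tz":-0.2,"rx":0,"ry":0,"rz":0,"claw":-1},
  {"tx":0.2,"ty":8,"tz":-0.2,"rx":0,"ry":0,"rz":0,"claw":-1},
  {"tx":0.25,"ty":10,"tz":-0.2,"rx":0,"ry":0,"rz":0,"claw":-1},
  {"tx":0.3,"ty":12,"tz":-0.2,"rx":0,"ry":0,"rz":0,"claw":-1},
  {"tx":0.35,"ty":14,"tz":-0.2,"rx":0,"ry":0,"rz":0,"claw":-1},
  {"tx":0.38,"ty":15,"tz":-0.2,"rx":0,"ry":0,"rz":0,"claw":-1},
  {"tx":0.38,"ty":15,"tz":-0.2,"rx":0,"ry":0,"rz":0,"claw":-1},
])

```text
time_s: 22.18
ee_pos: [0.6295, 0.113, 0.1005]
eef_rot: [-0.038, -3.141, -0.0]
contact_force: [0.3, -0.3, -2.2]
opening: 0.0298
grip_force: 39.9
```

Emit:
drive_tool([
  {"tx":0.02,"ty":1,"tz":0,"rx":0,"ry":0,"rz":0,"claw":-1},
  {"tx":0.07,"ty":3,"tz":0,"rx":0,"ry":0,"rz":0,"claw":-1},
  {"tx":0.12,"ty":5,"tz":0,"rx":0,"ry":0,"rz":0,"claw":-1},
  {"tx":0.17,"ty":7,"tz":0,"rx":0,"ry":0,"rz":0,"claw":-1},
  {"tx":0.22,"ty":9,"tz":0,"rx":0,"ry":0,"rz":0,"claw":-1},
  {"tx":0.27,"ty":11,"tz":0,"rx":0,"ry":0,"rz":0,"claw":-1},
  {"tx":0.32,"ty":13,"tz":0,"rx":0,"ry":0,"rz":0,"claw":-1},
  {"tx":0.36,"ty":14.5,"tz":0,"rx":0,"ry":0,"rz":0,"claw":-1},
  {"tx":0.37,"ty":15,"tz":0,"rx":0,"ry":0,"rz":0,"claw":-1},
  {"tx":0.37,"ty":15,"tz":0,"rx":0,"ry":0,"rz":0,"claw":-1},
  {"tx":0.37,"ty":15,"tz":0,"rx":0,"ry":0,"rz":0,"claw":-1},
])

```text
time_s: 23.55
ee_pos: [0.6335, 0.261, 0.1007]
eef_rot: [0.042, 3.141, -0.001]
contact_force: [0.6, -0.6, -2.1]
opening: 0.0295
grip_force: 39.9
```

Run:
```python
from h import *
c=shot('scene','scene8'); s=c['pixels'][:,:,::-1]
d=cv2.resize(s[185:260,320:420],(400,300),interpolation=cv2.INTER_CUBIC)
t=shot('top','top8')['pixels'][:,:,::-1]
e=cv2.resize(t[105:180,140:240],(400,300),interpolation=cv2.INTER_CUBIC)
cv2.imwrite('pics/c10.png',np.hstack([d,e])); st=monitor.state();print(st['contact_force'],st['ee_pos'],st['eef_rot'])
```

```text
[-0.09331989  0.74576727 -2.79839752] [0.63347171 0.26126299 0.10068843] [ 4.19371803e-02  3.14121047e+00 -2.58331607e-04]
```

View pics/c10.png

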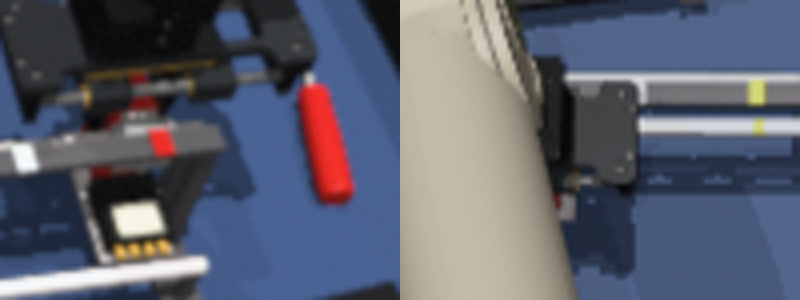

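Run:
```python
from h import *
c=dict(np.load('pics/scene8.npz')); f=lambda u,v,z:print((onz(c,*cr(u,v,4,320,185),z)*1000).round(1))
f(163,143,.15); f(138,219,.075); f(143,247,.069); f(24,158,.15); f(136,124,.139)
```

```text
[681.6 264.1 150. ]
[693.6 259.7  75. ]
[711.8 258.6  69. ]
[678.5 173.  150. ]
[658.1 256.1 139. ]
```

The red patch is at scene half (163,143) and the module at (138,219). The carrier is about 2 mm short of the mark, so I nudge it and let go.

Emit:
drive_tool([
  {"tx":0,"ty":0.1,"tz":0,"rx":0,"ry":0,"rz":0,"claw":-1},
  {"tx":0,"ty":0.2,"tz":-0.05,"rx":0,"ry":0,"rz":0,"claw":-1},
  {"tx":0,"ty":0.2,"tz":-0.05,"rx":0,"ry":0,"rz":0,"claw":-1},
  {"tx":0,"ty":0.2,"tz":-0.05,"rx":0,"ry":0,"rz":0,"claw":0.3},
  {"tx":0,"ty":0.2,"tz":-0.05,"rx":0,"ry":0,"rz":0,"claw":0.3},
  {"tx":0,"ty":0.2,"tz":-0.05,"rx":0,"ry":0,"rz":0,"claw":0.3},
  {"tx":0,"ty":0.2,"tz":-0.05,"rx":0,"ry":0,"rz":0,"claw":0.3},
  {"tx":0,"ty":0.2,"tz":-0.05,"rx":0,"ry":0,"rz":0,"claw":0.3},
  {"tx":0,"ty":0.2,"tz":-0.05,"rx":0,"ry":0,"rz":0,"claw":0.3},
  {"tx":0,"ty":0.2,"tz":1,"rx":0,"ry":0,"rz":0,"claw":0.3},
  {"tx":0,"ty":0.2,"tz":3,"rx":0,"ry":0,"rz":0,"claw":0.3},
  {"tx":0,"ty":0.2,"tz":6,"rx":0,"ry":0,"rz":0,"claw":0.3},
  {"tx":0,"ty":0.2,"tz":9,"rx":0,"ry":0,"rz":0,"claw":0.3},
  {"tx":0,"ty":0.2,"tz":12,"rx":0,"ry":0,"rz":0,"claw":1},
  {"tx":-5,"ty":0.2,"tz":12,"rx":0,"ry":0,"rz":0,"claw":1},
  {"tx":-10,"ty":0.2,"tz":12,"rx":0,"ry":0,"rz":0,"claw":1},
  {"tx":-15,"ty":-3,"tz":12,"rx":0,"ry":0,"rz":0,"claw":1},
  {"tx":-18,"ty":-8,"tz":12,"rx":0,"ry":0,"rz":0,"claw":1},
  {"tx":-18,"ty":-12,"tz":12,"rx":0,"ry":0,"rz":0,"claw":1},
  {"tx":-18,"ty":-12,"tz":12,"rx":0,"ry":0,"rz":0,"claw":1},
])

```text
time_s: 26.15
ee_pos: [0.4539, 0.1393, 0.2226]
eef_rot: [0.048, 3.139, 0.004]
contact_force: [-0.5, 0.6, -0.0]
opening: 0.0871
grip_force: 0.0
```

Run:
```python
from h import *
c=shot('scene','scene9'); s=c['pixels'][:,:,::-1]
c0=dict(np.load('pics/scene0.npz'))
d=cv2.resize(s[185:260,320:420],(400,300),interpolation=cv2.INTER_CUBIC)
t=shot('top','top9')['pixels'][:,:,::-1]
e=cv2.resize(t[176:236,133:213],(400,300),interpolation=cv2.INTER_CUBIC)
g=cv2.resize(s[145:220,310:410],(400,300),interpolation=cv2.INTER_CUBIC)
k=cv2.resize(t[105:180,140:240],(400,300),interpolation=cv2.INTER_CUBIC)
cv2.imwrite('pics/c11.png',np.vstack([np.hstack([d,k]),np.hstack([e,g])])); st=monitor.state();print(st['contact_force'],st['ee_pos'],st['eef_rot'])
```

```text
[-0.51037923  0.94600674 -0.44203185] [0.45370038 0.14255633 0.22188752] [4.12341523e-02 3.13983658e+00 3.04824892e-03]
```

View pics/c11.png

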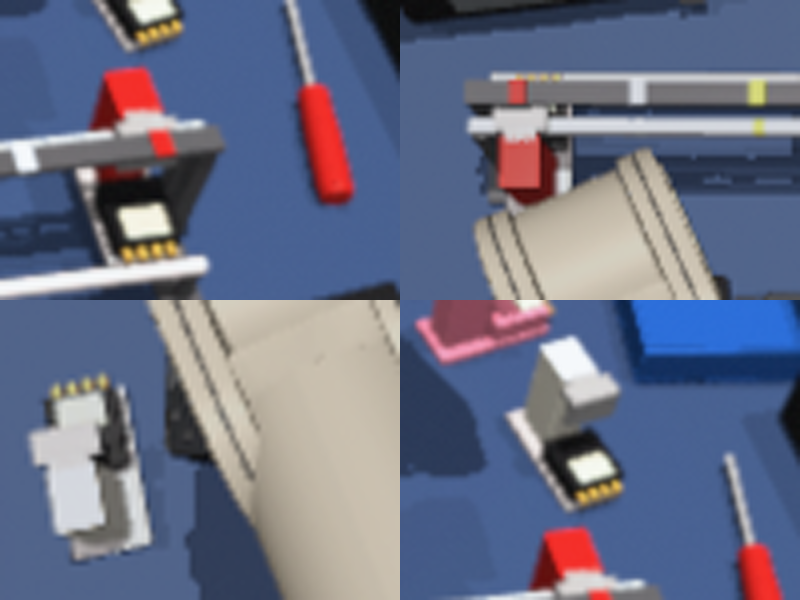

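The top-left and top-right crops show the red carrier hung at the red mark: hook (519,125), patch (517,92). The white carrier is unmoved (bottom-left, about (75,480)). Now grasp it.

Emit:
drive_tool([
  {"tx":-0.5,"ty":4,"tz":0,"rx":0,"ry":0,"rz":3,"claw":1},
  {"tx":-1,"ty":9,"tz":0,"rx":0,"ry":0,"rz":7,"claw":1},
  {"tx":-2,"ty":14,"tz":0,"rx":0,"ry":0,"rz":11,"claw":1},
  {"tx":-2.5,"ty":18,"tz":0,"rx":0,"ry":0,"rz":14,"claw":1},
  {"tx":-2.5,"ty":19,"tz":0,"rx":0,"ry":0,"rz":14,"claw":1},
  {"tx":-2.5,"ty":19,"tz":0,"rx":0,"ry":0,"rz":14,"claw":1},
  {"tx":-2.5,"ty":19,"tz":0,"rx":0,"ry":0,"rz":14,"claw":1},
  {"tx":-2.5,"ty":19,"tz":0,"rx":0,"ry":0,"rz":14,"claw":1},
])

```text
time_s: 27.25
ee_pos: [0.4287, 0.3313, 0.2208]
eef_rot: [-0.34, 3.123, 0.001]
contact_force: [0.5, 0.0, 0.1]
opening: 0.0869
grip_force: 0.0
```

Emit:
drive_tool([
  {"tx":0,"ty":0,"tz":-4,"rx":0,"ry":0,"rz":0,"claw":1},
  {"tx":0,"ty":0,"tz":-8,"rx":0,"ry":0,"rz":0,"claw":1},
  {"tx":0,"ty":0,"tz":-12,"rx":0,"ry":0,"rz":0,"claw":1},
  {"tx":0,"ty":0,"tz":-15,"rx":0,"ry":0,"rz":0,"claw":1},
  {"tx":0,"ty":0,"tz":-16.7,"rx":0,"ry":0,"rz":0,"claw":1},
  {"tx":0,"ty":0,"tz":-16.7,"rx":0,"ry":0,"rz":0,"claw":1},
  {"tx":0,"ty":0,"tz":-16.7,"rx":0,"ry":0,"rz":0,"claw":1},
  {"tx":0,"ty":0,"tz":-16.7,"rx":0,"ry":0,"rz":0,"claw":-1},
  {"tx":0,"ty":0,"tz":-16.7,"rx":0,"ry":0,"rz":0,"claw":-1},
  {"tx":0,"ty":0,"tz":-16.7,"rx":0,"ry":0,"rz":0,"claw":-1},
  {"tx":0,"ty":0,"tz":-16.7,"rx":0,"ry":0,"rz":0,"claw":-1},
  {"tx":0,"ty":0,"tz":-16.7,"rx":0,"ry":0,"rz":0,"claw":-1},
  {"tx":0,"ty":0,"tz":-16.7,"rx":0,"ry":0,"rz":0,"claw":-1},
  {"tx":0,"ty":0,"tz":-16.7,"rx":0,"ry":0,"rz":0,"claw":-1},
], newtons=40)

```text
time_s: 29.0
ee_pos: [0.4282, 0.3325, 0.0536]
eef_rot: [-0.343, 3.123, 0.001]
contact_force: [-0.3, 1.3, 1.1]
opening: 0.0299
grip_force: 39.9
```

Emit:
drive_tool([
  {"tx":0,"ty":0,"tz":2,"rx":0,"ry":0,"rz":0,"claw":-1},
  {"tx":0,"ty":0,"tz":5,"rx":0,"ry":0,"rz":0,"claw":-1},
  {"tx":0,"ty":0,"tz":9,"rx":0,"ry":0,"rz":0,"claw":-1},
  {"tx":0,"ty":-2,"tz":12,"rx":0,"ry":0,"rz":-1,"claw":-1},
  {"tx":0,"ty":-6,"tz":13,"rx":0,"ry":0,"rz":-3,"claw":-1},
  {"tx":0,"ty":-11,"tz":13,"rx":0,"ry":0,"rz":-5,"claw":-1},
  {"tx":0.5,"ty":-16,"tz":13,"rx":0,"ry":0,"rz":-7,"claw":-1},
  {"tx":1.5,"ty":-21,"tz":13,"rx":0,"ry":0,"rz":-9,"claw":-1},
  {"tx":3,"ty":-26,"tz":13,"rx":0,"ry":0,"rz":-11,"claw":-1},
  {"tx":4.5,"ty":-31,"tz":13,"rx":0,"ry":0,"rz":-12.5,"claw":-1},
  {"tx":6,"ty":-36,"tz":13,"rx":0,"ry":0,"rz":-12.5,"claw":-1},
  {"tx":7.5,"ty":-41,"tz":13,"rx":0,"ry":0,"rz":-12.5,"claw":-1},
  {"tx":8.5,"ty":-46,"tz":12,"rx":0,"ry":0,"rz":-12.5,"claw":-1},
  {"tx":9.5,"ty":-50,"tz":11,"rx":0,"ry":0,"rz":-12.5,"claw":-1},
  {"tx":10,"ty":-53.5,"tz":9.5,"rx":0,"ry":0,"rz":-12.5,"claw":-1},
  {"tx":10.2,"ty":-55.1,"tz":7.9,"rx":0,"ry":0,"rz":-12.5,"claw":-1},
  {"tx":10.2,"ty":-55.1,"tz":7.9,"rx":0,"ry":0,"rz":-12.5,"claw":-1},
  {"tx":10.2,"ty":-55.1,"tz":7.9,"rx":0,"ry":0,"rz":-12.5,"claw":-1},
  {"tx":10.2,"ty":-55.1,"tz":7.9,"rx":0,"ry":0,"rz":-12.5,"claw":-1},
  {"tx":10.2,"ty":-55.1,"tz":7.9,"rx":0,"ry":0,"rz":-12.5,"claw":-1},
])

```text
time_s: 31.5
ee_pos: [0.5306, -0.218, 0.1331]
eef_rot: [-0.003, 3.141, 0.001]
contact_force: [0.5, 0.1, -3.0]
opening: 0.0297
grip_force: 39.9
```

Run:
```python
from h import *
c=shot('scene','scene10'); s=c['pixels'][:,:,::-1]
c1=dict(np.load('pics/scene1.npz'))['pixels'][:,:,::-1]
st=monitor.state();print(st['contact_force'],st['ee_pos'],st['eef_rot'])
# compare with the red hold at the same pose: gold pins & black module/hook
def gold(im):
    h=cv2.cvtColor(im,cv2.COLOR_BGR2HSV); m=(h[...,0]>16)&(h[...,0]<28)&(h[...,1]>130)&(h[...,2]>120); m[:222]=0;m[240:]=0;m[:,:160]=0;m[:,190:]=0
    v,u=np.nonzero(m); return len(u),u.mean(),v.mean()
print(gold(c1),gold(s))
a=cv2.resize(s[180:255,130:230],(400,300),interpolation=cv2.INTER_CUBIC); b=cv2.resize(c1[180:255,130:230],(400,300),interpolation=cv2.INTER_CUBIC)
cv2.imwrite('pics/c12.png',np.hstack([a,b]))
```

```text
[-0.18777635  0.55198978 -2.84289586] [ 0.53054448 -0.21819535  0.13296747] [-2.42989355e-03  3.14092283e+00  5.90498477e-04]
(3, np.float64(174.66666666666666), np.float64(230.33333333333334)) (4, np.float64(174.0), np.float64(230.5))
```

View pics/c12.png

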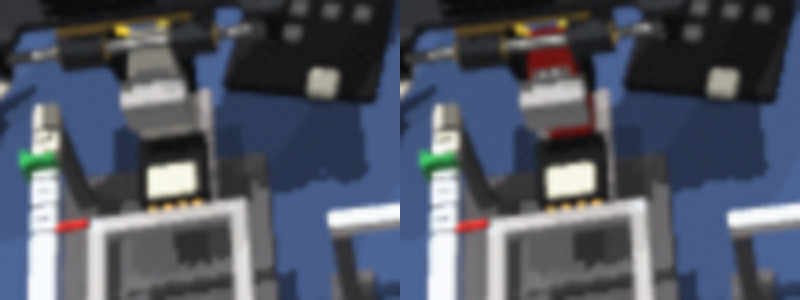

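White (left) sits in the grip just as red did (right): hook at (160,105) in both. So the same moves apply.

Emit:
drive_tool([
  {"tx":1.5,"ty":-0.1,"tz":0,"rx":0,"ry":0,"rz":0,"claw":-1},
  {"tx":3.5,"ty":-0.1,"tz":0,"rx":0,"ry":0,"rz":0,"claw":-1},
  {"tx":5.5,"ty":-0.1,"tz":0,"rx":0,"ry":0,"rz":0,"claw":-1},
  {"tx":7,"ty":-0.1,"tz":0,"rx":0,"ry":0,"rz":0,"claw":-1},
  {"tx":7.4,"ty":-0.1,"tz":0,"rx":0,"ry":0,"rz":0,"claw":-1},
  {"tx":7.4,"ty":-0.1,"tz":0,"rx":0,"ry":0,"rz":0,"claw":-1},
  {"tx":7.4,"ty":-0.1,"tz":0,"rx":0,"ry":0,"rz":0,"claw":-1},
  {"tx":7.4,"ty":-0.1,"tz":-0.6,"rx":0,"ry":0,"rz":0,"claw":-1},
  {"tx":7.4,"ty":-0.1,"tz":-1,"rx":0,"ry":0,"rz":0,"claw":-1},
  {"tx":7.4,"ty":-0.1,"tz":-1.3,"rx":0,"ry":0,"rz":0,"claw":-1},
  {"tx":7.4,"ty":-0.1,"tz":-1.5,"rx":0,"ry":0,"rz":0,"claw":-1},
  {"tx":7.4,"ty":-0.1,"tz":-1.5,"rx":0,"ry":0,"rz":0,"claw":-1},
])

```text
time_s: 33.05
ee_pos: [0.6042, -0.2198, 0.1174]
eef_rot: [0.001, -3.141, -0.0]
contact_force: [-0.1, 0.0, -3.0]
opening: 0.0296
grip_force: 39.9
```

Emit:
drive_tool([
  {"tx":0,"ty":0,"tz":-0.3,"rx":0,"ry":0,"rz":0,"claw":-1},
  {"tx":0,"ty":0,"tz":-0.6,"rx":0,"ry":0,"rz":0,"claw":-1},
  {"tx":0,"ty":0,"tz":-0.9,"rx":0,"ry":0,"rz":0,"claw":-1},
  {"tx":0,"ty":0,"tz":-1.2,"rx":0,"ry":0,"rz":0,"claw":-1},
  {"tx":0,"ty":0,"tz":-1.5,"rx":0,"ry":0,"rz":0,"claw":-1},
  {"tx":0,"ty":0,"tz":-1.6,"rx":0,"ry":0,"rz":0,"claw":-1},
  {"tx":0,"ty":0,"tz":-1.6,"rx":0,"ry":0,"rz":0,"claw":-1},
])

```text
time_s: 33.92
ee_pos: [0.6042, -0.2198, 0.1015]
eef_rot: [0.001, -3.141, -0.0]
contact_force: [-0.1, 0.0, -2.4]
opening: 0.0297
grip_force: 39.9
```

Emit:
drive_tool([
  {"tx":-0.2,"ty":0,"tz":0,"rx":0,"ry":0,"rz":0,"claw":-1},
  {"tx":-0.4,"ty":0,"tz":0,"rx":0,"ry":0,"rz":0,"claw":-1},
  {"tx":-0.7,"ty":0,"tz":0,"rx":0,"ry":0,"rz":0,"claw":-1},
  {"tx":-1.1,"ty":0,"tz":0,"rx":0,"ry":0,"rz":0,"claw":-1},
  {"tx":-1.5,"ty":0,"tz":0,"rx":0,"ry":0,"rz":0,"claw":-1},
  {"tx":-1.9,"ty":0,"tz":0,"rx":0,"ry":0,"rz":0,"claw":-1},
  {"tx":-2.3,"ty":0,"tz":0,"rx":0,"ry":0,"rz":0,"claw":-1},
  {"tx":-2.7,"ty":0,"tz":0,"rx":0,"ry":0,"rz":0,"claw":-1},
  {"tx":-3.1,"ty":0,"tz":0,"rx":0,"ry":0,"rz":0,"claw":-1},
  {"tx":-3.5,"ty":0,"tz":0,"rx":0,"ry":0,"rz":0,"claw":-1},
  {"tx":-3.8,"ty":0,"tz":0,"rx":0,"ry":0,"rz":0,"claw":-1},
  {"tx":-4.1,"ty":0,"tz":0,"rx":0,"ry":0,"rz":0,"claw":-1},
  {"tx":-4.3,"ty":0,"tz":0,"rx":0,"ry":0,"rz":0,"claw":-1},
  {"tx":-4.4,"ty":0,"tz":0,"rx":0,"ry":0,"rz":0,"claw":-1},
  {"tx":-4.4,"ty":0,"tz":0,"rx":0,"ry":0,"rz":0,"claw":-1},
  {"tx":-4.4,"ty":0,"tz":0,"rx":0,"ry":0,"rz":0,"claw":-1},
])

```text
time_s: 35.92
ee_pos: [0.5606, -0.22, 0.1018]
eef_rot: [-0.001, 3.141, -0.001]
contact_force: [5.6, -2.1, -4.5]
opening: 0.0293
grip_force: 39.9
```

```bash
cat > idx.py <<'E'
from h import *
def idx(c):
    x0,y0,x1,y1=142,212,156,230
    im=c['pixels'][y0:y1,x0:x1].astype(float); w=np.clip(im[...,0]-im[...,1:].max(2),0,None);w[w<25]=0
    v,u=np.mgrid[y0:y1,x0:x1]; p=((u*w).sum()/w.sum(),(v*w).sum()/w.sum()); return np.round(p,2),(onz(c,*p,.134)*1000).round(1)
print('red run final',idx(dict(np.load('pics/scene5.npz'))))
print('now',idx(shot('scene','now%d'%int(monitor.state()['time_s']*10))),monitor.state()['contact_force'],monitor.state()['ee_pos'])
E
python3 idx.py
```

```text
red run final (array([147.4 , 220.64]), array([ 585.1, -278.8,  134. ]))
now (array([147.64, 221.86]), array([ 589. , -278.1,  134. ])) [ 6.23311836 -2.45460682 -4.78860269] [ 0.56061467 -0.2200255   0.10178666]
```

Emit:
drive_tool([
  {"tx":-0.2,"ty":0,"tz":0,"rx":0,"ry":0,"rz":0,"claw":-1},
  {"tx":-0.35,"ty":0,"tz":0,"rx":0,"ry":0,"rz":0,"claw":-1},
  {"tx":-0.43,"ty":0,"tz":0,"rx":0,"ry":0,"rz":0,"claw":-1},
  {"tx":-0.43,"ty":0,"tz":0,"rx":0,"ry":0,"rz":0,"claw":-1},
])

```text
time_s: 36.48
ee_pos: [0.5564, -0.22, 0.1018]
eef_rot: [-0.001, 3.14, -0.001]
contact_force: [7.1, -3.1, -5.1]
opening: 0.0298
grip_force: 39.9
```

```bash
python3 idx.py
```

```text
red run final (array([147.4 , 220.64]), array([ 585.1, -278.8,  134. ]))
now (array([147.42, 220.59]), array([ 584.9, -278.7,  134. ])) [ 5.66178593 -3.48040229 -5.02491033] [ 0.55641851 -0.22002461  0.10182732]
```

Emit:
drive_tool([
  {"tx":0,"ty":0,"tz":0,"rx":0,"ry":0,"rz":0,"claw":-1},
  {"tx":0,"ty":0,"tz":0,"rx":0,"ry":0,"rz":0,"claw":-1},
  {"tx":0,"ty":0,"tz":0,"rx":0,"ry":0,"rz":0,"claw":-1},
  {"tx":0,"ty":0,"tz":0,"rx":0,"ry":0,"rz":0,"claw":-1},
  {"tx":0,"ty":0,"tz":0,"rx":0,"ry":0,"rz":0,"claw":-1},
  {"tx":0,"ty":0,"tz":0,"rx":0,"ry":0,"rz":0,"claw":-1},
  {"tx":0,"ty":0,"tz":0,"rx":0,"ry":0,"rz":0,"claw":-1},
  {"tx":0,"ty":0,"tz":0,"rx":0,"ry":0,"rz":0,"claw":-1},
  {"tx":0,"ty":0,"tz":0,"rx":0,"ry":0,"rz":0,"claw":-1},
  {"tx":0,"ty":0,"tz":0,"rx":0,"ry":0,"rz":0,"claw":-1},
  {"tx":0,"ty":0,"tz":0,"rx":0,"ry":0,"rz":0,"claw":-1},
  {"tx":0,"ty":0,"tz":0,"rx":0,"ry":0,"rz":0,"claw":-1},
  {"tx":0,"ty":0,"tz":0,"rx":0,"ry":0,"rz":0,"claw":-1},
  {"tx":0,"ty":0,"tz":0,"rx":0,"ry":0,"rz":0,"claw":-1},
  {"tx":0,"ty":0,"tz":0,"rx":0,"ry":0,"rz":0,"claw":-1},
  {"tx":0,"ty":0,"tz":0,"rx":0,"ry":0,"rz":0,"claw":-1},
  {"tx":0,"ty":0,"tz":0,"rx":0,"ry":0,"rz":0,"claw":-1},
  {"tx":0,"ty":0,"tz":0,"rx":0,"ry":0,"rz":0,"claw":-1},
  {"tx":0,"ty":0,"tz":0,"rx":0,"ry":0,"rz":0,"claw":-1},
  {"tx":0,"ty":0,"tz":0,"rx":0,"ry":0,"rz":0,"claw":-1},
])

```text
time_s: 39.02
ee_pos: [0.5564, -0.22, 0.1018]
eef_rot: [-0.001, 3.14, -0.001]
contact_force: [5.9, -3.2, -4.9]
opening: 0.03
grip_force: 39.9
```

Emit:
drive_tool([
  {"tx":0.2,"ty":0,"tz":0,"rx":0,"ry":0,"rz":0,"claw":-1},
  {"tx":0.5,"ty":0,"tz":0,"rx":0,"ry":0,"rz":0,"claw":-1},
  {"tx":0.8,"ty":0,"tz":0,"rx":0,"ry":0,"rz":0,"claw":-1},
  {"tx":1.1,"ty":0,"tz":0,"rx":0,"ry":0,"rz":0,"claw":-1},
  {"tx":1.4,"ty":0,"tz":0,"rx":0,"ry":0,"rz":0,"claw":-1},
  {"tx":1.7,"ty":0,"tz":0,"rx":0,"ry":0,"rz":0,"claw":-1},
  {"tx":2,"ty":0,"tz":0,"rx":0,"ry":0,"rz":0,"claw":-1},
  {"tx":2.3,"ty":0,"tz":0,"rx":0,"ry":0,"rz":0,"claw":-1},
  {"tx":2.6,"ty":0,"tz":0,"rx":0,"ry":0,"rz":0,"claw":-1},
  {"tx":2.9,"ty":0,"tz":0,"rx":0,"ry":0,"rz":0,"claw":-1},
  {"tx":3.2,"ty":0,"tz":0,"rx":0,"ry":0,"rz":0,"claw":-1},
  {"tx":3.5,"ty":0,"tz":0,"rx":0,"ry":0,"rz":0,"claw":-1},
  {"tx":3.8,"ty":0,"tz":0,"rx":0,"ry":0,"rz":0,"claw":-1},
  {"tx":4.05,"ty":0,"tz":0,"rx":0,"ry":0,"rz":0,"claw":-1},
  {"tx":4.3,"ty":0,"tz":0,"rx":0,"ry":0,"rz":0,"claw":-1},
  {"tx":4.5,"ty":0,"tz":0,"rx":0,"ry":0,"rz":0,"claw":-1},
  {"tx":4.7,"ty":0,"tz":0,"rx":0,"ry":0,"rz":0,"claw":-1},
  {"tx":4.85,"ty":0,"tz":0,"rx":0,"ry":0,"rz":0,"claw":-1},
  {"tx":5,"ty":0,"tz":0,"rx":0,"ry":0,"rz":0,"claw":-1},
  {"tx":5,"ty":0,"tz":0,"rx":0,"ry":0,"rz":0,"claw":-1},
])

```text
time_s: 41.52
ee_pos: [0.606, -0.2198, 0.1016]
eef_rot: [0.001, -3.141, -0.0]
contact_force: [0.6, 0.6, -2.0]
opening: 0.0298
grip_force: 39.9
```

Emit:
drive_tool([
  {"tx":0,"ty":0,"tz":0.8,"rx":0,"ry":0,"rz":0,"claw":-1},
  {"tx":0,"ty":0,"tz":1.8,"rx":0,"ry":0,"rz":0,"claw":-1},
  {"tx":0,"ty":0,"tz":2.8,"rx":0,"ry":0,"rz":0,"claw":-1},
  {"tx":0,"ty":0,"tz":3.1,"rx":0,"ry":0,"rz":0,"claw":-1},
  {"tx":0,"ty":0,"tz":3.1,"rx":0,"ry":0,"rz":0,"claw":-1},
  {"tx":-1,"ty":0,"tz":3.1,"rx":0,"ry":0,"rz":0,"claw":-1},
  {"tx":-3,"ty":0,"tz":3.1,"rx":0,"ry":0,"rz":0,"claw":-1},
  {"tx":-5.5,"ty":0,"tz":3.1,"rx":0,"ry":0,"rz":0,"claw":-1},
  {"tx":-7.5,"ty":0,"tz":3.1,"rx":0,"ry":0,"rz":0,"claw":-1},
  {"tx":-7.5,"ty":1,"tz":3.1,"rx":0,"ry":0,"rz":0,"claw":-1},
  {"tx":-7.3,"ty":4,"tz":3.1,"rx":0,"ry":0,"rz":-0.5,"claw":-1},
  {"tx":-7,"ty":8,"tz":3.1,"rx":0,"ry":0,"rz":-0.9,"claw":-1},
  {"tx":-6.6,"ty":12,"tz":3.1,"rx":0,"ry":0,"rz":-1.2,"claw":-1},
  {"tx":-6.3,"ty":15.5,"tz":3.1,"rx":0,"ry":0,"rz":-1.5,"claw":-1},
  {"tx":-6,"ty":17.5,"tz":3.1,"rx":0,"ry":0,"rz":-1.5,"claw":-1},
  {"tx":-6,"ty":18.2,"tz":3.1,"rx":0,"ry":0,"rz":-1.5,"claw":-1},
  {"tx":-6,"ty":18.2,"tz":3.1,"rx":0,"ry":0,"rz":-1.5,"claw":-1},
  {"tx":-6,"ty":18.2,"tz":3.1,"rx":0,"ry":0,"rz":-1.5,"claw":-1},
])

```text
time_s: 43.78
ee_pos: [0.5458, -0.039, 0.1326]
eef_rot: [0.043, 3.141, -0.0]
contact_force: [-0.1, 0.5, -2.8]
opening: 0.0296
grip_force: 39.9
```

Emit:
drive_tool([
  {"tx":2,"ty":0,"tz":0,"rx":0,"ry":0,"rz":0,"claw":-1},
  {"tx":4.5,"ty":0,"tz":0,"rx":0,"ry":0,"rz":0,"claw":-1},
  {"tx":6.5,"ty":0,"tz":0,"rx":0,"ry":0,"rz":0,"claw":-1},
  {"tx":7.6,"ty":0,"tz":0,"rx":0,"ry":0,"rz":0,"claw":-1},
  {"tx":8,"ty":0,"tz":0,"rx":0,"ry":0,"rz":0,"claw":-1},
  {"tx":8,"ty":0,"tz":0,"rx":0,"ry":0,"rz":0,"claw":-1},
  {"tx":8,"ty":0,"tz":0,"rx":0,"ry":0,"rz":0,"claw":-1},
  {"tx":8,"ty":0,"tz":-0.6,"rx":0,"ry":0,"rz":0,"claw":-1},
  {"tx":8,"ty":0,"tz":-1,"rx":0,"ry":0,"rz":0,"claw":-1},
  {"tx":8,"ty":0,"tz":-1.3,"rx":0,"ry":0,"rz":0,"claw":-1},
  {"tx":8,"ty":0,"tz":-1.5,"rx":0,"ry":0,"rz":0,"claw":-1},
  {"tx":8,"ty":0,"tz":-1.5,"rx":0,"ry":0,"rz":0,"claw":-1},
])

```text
time_s: 45.28
ee_pos: [0.6259, -0.0378, 0.1174]
eef_rot: [-0.04, -3.141, 0.0]
contact_force: [0.4, 0.7, -2.5]
opening: 0.0297
grip_force: 39.9
```

Emit:
drive_tool([
  {"tx":0,"ty":0,"tz":-0.3,"rx":0,"ry":0,"rz":0,"claw":-1},
  {"tx":0,"ty":0,"tz":-0.6,"rx":0,"ry":0,"rz":0,"claw":-1},
  {"tx":0,"ty":0,"tz":-0.9,"rx":0,"ry":0,"rz":0,"claw":-1},
  {"tx":0,"ty":0,"tz":-1.2,"rx":0,"ry":0,"rz":0,"claw":-1},
  {"tx":0,"ty":0,"tz":-1.5,"rx":0,"ry":0,"rz":0,"claw":-1},
  {"tx":0,"ty":0,"tz":-1.7,"rx":0,"ry":0,"rz":0,"claw":-1},
  {"tx":0,"ty":0,"tz":-1.7,"rx":0,"ry":0,"rz":0,"claw":-1},
])

```text
time_s: 46.15
ee_pos: [0.6259, -0.0378, 0.1004]
eef_rot: [-0.04, -3.141, -0.0]
contact_force: [-0.3, -0.2, -2.3]
opening: 0.0297
grip_force: 39.9
```

Emit:
drive_tool([
  {"tx":0.02,"ty":0.7,"tz":0,"rx":0,"ry":0,"rz":0,"claw":-1},
  {"tx":0.05,"ty":2,"tz":0,"rx":0,"ry":0,"rz":0,"claw":-1},
  {"tx":0.1,"ty":4,"tz":0,"rx":0,"ry":0,"rz":0,"claw":-1},
  {"tx":0.15,"ty":6,"tz":0,"rx":0,"ry":0,"rz":0,"claw":-1},
  {"tx":0.2,"ty":8,"tz":0,"rx":0,"ry":0,"rz":0,"claw":-1},
  {"tx":0.25,"ty":10,"tz":0,"rx":0,"ry":0,"rz":0,"claw":-1},
  {"tx":0.3,"ty":12,"tz":0,"rx":0,"ry":0,"rz":0,"claw":-1},
  {"tx":0.35,"ty":14,"tz":0,"rx":0,"ry":0,"rz":0,"claw":-1},
  {"tx":0.4,"ty":16,"tz":0,"rx":0,"ry":0,"rz":0,"claw":-1},
  {"tx":0.45,"ty":18,"tz":0,"rx":0,"ry":0,"rz":0,"claw":-1},
  {"tx":0.5,"ty":20,"tz":0,"rx":0,"ry":0,"rz":0,"claw":-1},
  {"tx":0.53,"ty":21.1,"tz":0,"rx":0,"ry":0,"rz":0,"claw":-1},
  {"tx":0.53,"ty":21.1,"tz":0,"rx":0,"ry":0,"rz":0,"claw":-1},
  {"tx":0.53,"ty":21.1,"tz":0,"rx":0,"ry":0,"rz":0,"claw":-1},
])

```text
time_s: 47.9
ee_pos: [0.6314, 0.172, 0.1006]
eef_rot: [0.042, 3.141, -0.001]
contact_force: [0.3, 0.3, -3.0]
opening: 0.0298
grip_force: 39.9
```

Emit:
drive_tool([
  {"tx":0,"ty":0.05,"tz":-0.05,"rx":0,"ry":0,"rz":0,"claw":-1},
  {"tx":0,"ty":0.05,"tz":-0.05,"rx":0,"ry":0,"rz":0,"claw":-1},
  {"tx":0,"ty":0.05,"tz":-0.05,"rx":0,"ry":0,"rz":0,"claw":0.3},
  {"tx":0,"ty":0.05,"tz":-0.05,"rx":0,"ry":0,"rz":0,"claw":0.3},
  {"tx":0,"ty":0.05,"tz":-0.05,"rx":0,"ry":0,"rz":0,"claw":0.3},
  {"tx":0,"ty":0.05,"tz":-0.05,"rx":0,"ry":0,"rz":0,"claw":0.3},
  {"tx":0,"ty":0.05,"tz":-0.05,"rx":0,"ry":0,"rz":0,"claw":0.3},
  {"tx":0,"ty":0.05,"tz":-0.05,"rx":0,"ry":0,"rz":0,"claw":0.3},
  {"tx":0,"ty":0.05,"tz":1,"rx":0,"ry":0,"rz":0,"claw":0.3},
  {"tx":0,"ty":0.05,"tz":3,"rx":0,"ry":0,"rz":0,"claw":0.3},
  {"tx":0,"ty":0.05,"tz":6,"rx":0,"ry":0,"rz":0,"claw":0.3},
  {"tx":0,"ty":0.05,"tz":9,"rx":0,"ry":0,"rz":0,"claw":0.3},
  {"tx":0,"ty":0.05,"tz":12,"rx":0,"ry":0,"rz":0,"claw":0.3},
  {"tx":-5,"ty":0,"tz":13,"rx":0,"ry":0,"rz":0,"claw":0.3},
  {"tx":-10,"ty":-3,"tz":14,"rx":0,"ry":0,"rz":0,"claw":0.3},
  {"tx":-14,"ty":-7,"tz":15,"rx":0,"ry":0,"rz":0,"claw":0.3},
  {"tx":-16,"ty":-12,"tz":15,"rx":0,"ry":0,"rz":0,"claw":0.3},
  {"tx":-16,"ty":-17,"tz":15,"rx":0,"ry":0,"rz":0,"claw":0.3},
  {"tx":-16,"ty":-20,"tz":15,"rx":0,"ry":0,"rz":0,"claw":0.3},
  {"tx":-16,"ty":-20,"tz":15,"rx":0,"ry":0,"rz":0,"claw":0.3},
])

```text
time_s: 50.4
ee_pos: [0.4714, -0.0296, 0.2519]
eef_rot: [0.048, 3.14, 0.003]
contact_force: [0.0, 1.3, -0.0]
opening: 0.0569
grip_force: 0.0
```

Run:
```python
from h import *
s=shot('scene','sceneF')['pixels'][:,:,::-1]; t=shot('top','topF')['pixels'][:,:,::-1]
d=cv2.resize(s[165:285,240:400],(400,300),interpolation=cv2.INTER_CUBIC)
k=cv2.resize(t[100:190,140:260],(400,300),interpolation=cv2.INTER_CUBIC)
a=cv2.resize(s,(400,300),interpolation=cv2.INTER_AREA);b=cv2.resize(t,(400,300),interpolation=cv2.INTER_AREA)
cv2.imwrite('pics/c13.png',np.vstack([np.hstack([d,k]),np.hstack([a,b])])); print(monitor.state()['ee_pos'])
```

```text
[ 0.47145813 -0.02667193  0.25141155]
```

View pics/c13.png

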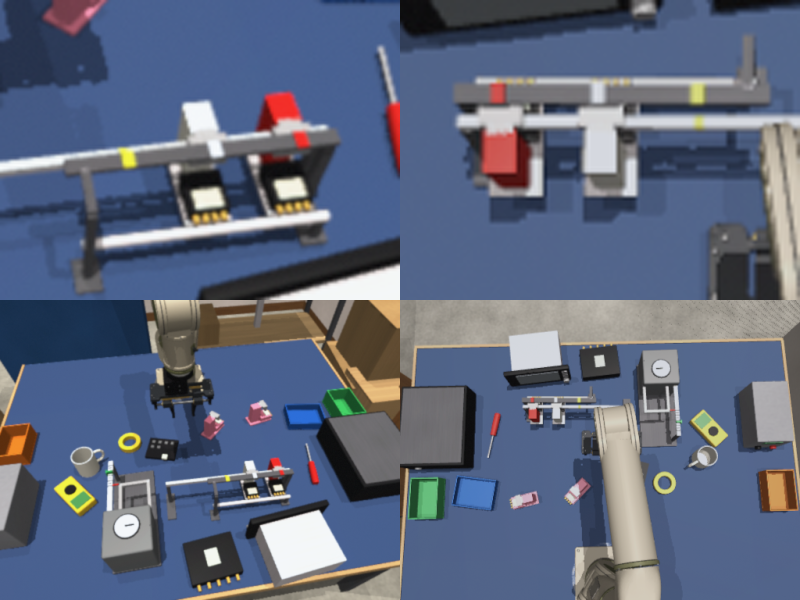

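Both carriers hang at their own marks: top-right crop hooks at (500,113) and (602,113) below patches (497,92) and (598,92). The gauge is home, no yellow carrier is on the bench, and the arm is clear.

```bash
python3 -c "
from workcell import arm; print(arm.close_job())"
```

```text
the job is handed in; nothing more can be done
None
```

The red and white carriers were each pulled to the green marker, held for over two seconds, eased home and hung at their own marks; the yellow carrier was absent, and the job is handed in.

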